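# One level scoop of walnuts for a serving bowl

### The job

Take the scoop from its rest, scoop a heaped measure of walnuts out of the bin, and strike off the excess by passing the scoop's mouth under the levelling bar that crosses the bin, so that the extra nuts fall back into the bin and a level measure of four is left. Tip those four into the serving bowl on the scale and put the scoop back on its rest, standing flat on its bowl. Spill no nuts on the counter and leave the other things where they stand.

Things in the scene. Friction and masses are not known exactly. Their poses are not given: they have to be found in the camera images.
- scoop: stainless measuring scoop, 0.20 kg, loose, standing flat on its rest. Origin: on the flat underside of the square bowl; x towards the open nose, y across, z up. Bowl: floor 3 mm thick; 78 mm wide outside, 72 inside; back wall x -39 to -36 mm; rim at z 34 mm at the back and along the sides to x +14, falling to 24 mm at x +33. A thin rod leaves the back wall at z 20, then turns up into the handle at x -84
- scoop_nose (a point): middle of the scoop's open front edge, 43 mm ahead of (+x) its origin, at the underside. Behind the edge a bevel rises to a lip 6 mm high (3 mm above the bowl's floor) at x +34. Four walnuts, two by two, fill the bowl in one layer, top 37 mm above the underside; more ride in the hollow on top. The lip keeps the layer in up to about 30 degrees nose-down; by 50 degrees all have rolled out
- scoop_grip (a point): middle of the scoop's black handle, 125 mm behind (-x) and 79 mm above the scoop's origin: a flat-sided bar, 16 mm wide across y and 20 mm deep, reaching 43 mm below and 37 mm above this point along its length and rising at 55 degrees towards -x (thin rod below it, free end above)
- scoop_fill (a point): point in the middle of the scoop's bowl, 26 mm straight above its origin
- rest_place (a point): point on top of the scoop rest where the scoop's origin stands at the start, the scoop's x along the rest's x, within a few degrees
- scoop_rest: flat dark wooden board, 200 x 120 x 10 mm, fixed. Origin at the centre of its underside, x along its length; rest_place lies 40 mm to +x of its centre
- nut_bin: clear plastic bin, fixed, 198 mm long (x), 94 wide (y). Origin at the centre of its underside; x points away from its low front. Inside: x -95 to 95, y -43 to 43 mm; flat floor at z 6 mm from x -5 to 95, then sloping up to the front, z 48 at x -95. Front wall 50 mm high, back wall 132; sides 52 mm high at the front, rising to 132 from x -20 on. The walnuts lie heaped at its deep end
- level_bar: straight steel levelling bar, 12 x 12 mm, fixed across the bin's mouth from side to side (along y). Origin at the middle of its underside, 13 mm to +x of the bin's origin, 126 mm above the bin's underside; open space under it and on both sides. A heaped scoop pushed nose first under it, rim a few mm below the bar, has its top nuts swept back over its back wall into the bin
- bin_mid (a point): point in the middle of the bin's heap of walnuts, 30 mm to +x and 40 mm above the bin's origin
- serving_bowl: white round bowl, loose, 0.3 kg, standing on the portion scale, 164 mm across the rim, 55 mm high, inside floor at z 8 mm and about 90 mm across. Origin at the centre of its underside
- portion_scale: flat black kitchen scale with a square steel platform, fixed, 220 x 170 mm, platform top 35 mm above the counter and 165 mm square; origin on the counter 12 mm from under the platform's middle
- bowl_in (a point): point in the bowl on its axis, 25 mm above its underside
- walnut1: whole walnut, round, 34 mm across, 15 g, loose; origin at its centre (ten alike, all in the bin at the start)
- walnut2: whole walnut, round, 34 mm across, 15 g, loose; origin at its centre
- walnut3: whole walnut, round, 34 mm across, 15 g, loose; origin at its centre
- walnut4: whole walnut, round, 34 mm across, 15 g, loose; origin at its centre
- walnut5: whole walnut, round, 34 mm across, 15 g, loose; origin at its centre
- walnut6: whole walnut, round, 34 mm across, 15 g, loose; origin at its centre
- walnut7: whole walnut, round, 34 mm across, 15 g, loose; origin at its centre
- walnut8: whole walnut, round, 34 mm across, 15 g, loose; origin at its centre
- walnut9: whole walnut, round, 34 mm across, 15 g, loose; origin at its centre
- walnut10: whole walnut, round, 34 mm across, 15 g, loose; origin at its centre
- stand_a: bystander: dessert stand, white disc 72 mm wide on a thin steel stem on a black base, 114 mm high, loose; origin under its base
- squeeze_bottle: bystander: brown sauce bottle with pointed cap, 54 mm across, 150 mm high, loose; origin under its base

How it is judged:
By the outcome, as a careful person would: the job done as asked, in the order asked, and still so for the second after the job is handed in, with the robot touching nothing.
It also fails if it takes over 72 s, if anything falls off the work surface, if the arm or the gripper's body presses on something with over 40 N, if the wrist force passes 120 N, or if a joint passes its speed limit or range.

### The arm

A 6-joint arm with a two-finger parallel gripper is mounted at the origin on the work surface. World frame = base frame: x ahead of the robot, y to its left, z up, the work surface at z = 0. Lengths are in mm, angles in rad, forces in N, time in s.
With the tool pointing down it reaches from about 300 to 850 mm from the base axis. Payload 5.4 kg.
Tool frame: the origin (TCP) lies at the very end of the fingers, on their centre line; the grasp point (between the pads) lies 19 mm behind it; z points along the fingers, y is the direction in which the jaws open and shut (so a half turn about z gives the same grasp; the last joint's range is limited). The gripper opens to 85 mm and grips with 20 to 120 N. Pads are 22 mm wide; open, the fingers measure 114 mm over their backs; the gripper's body (76 mm by 85 mm) begins 54 mm behind the grasp point. The pads swing forward as they close: fully open they stand 13 mm farther back than shut.
Start: joints at [1.081, 0.158, 1.597, -0, 1.386, -0.21], TCP at [158.804, 552.619, 231.299] pointing down, gripper open.
Joint ranges: [-2.91, 2.91], [-0.94, 2.29], [0.18, 2.7], [-1.29, 4.43], [0.17, 2.64], [-3, 3]. Speed limits (rad/s): [2.57, 2.57, 3.14, 3.14, 3.14, 3.14].

### API

Orientations are given as [roll, pitch, yaw] about the fixed x, y, z axes, in that order (R = Rz(yaw) Ry(pitch) Rx(roll)).
In Python, from cell import robot gives the robot as it stands. The module is installed in compiled form; this text tells all that it offers.
- The arm moves only by the shell command python3 -m jog 'ROWS' [FORCE]. ROWS is JSON, a list of rows, each an object with "dp": the shift along the tool's x, y, z in cm, a list of three; "rotation": the turn, a rotation vector about the tool's x, y, z in rad, a list of three; "gripper": the opening, from -1 (shut) to 1 (fully open), so that 0 is half open. A call has 1 to 20 rows; each row is the pose to reach, as a shift and turn from the pose measured when the call began, along the tool's axes at that moment; what a row does not reach only later rows make up. A row lasts 1/12 s, in which the tool goes at most 41.7 mm and 7.16 degrees, less where a joint would pass 70% of its speed; a pose out of reach is approached as far as the arm can. A call with a gripper value outside its range is refused whole. The fingers move at their own pace and stop on an object; FORCE is the grip in N (left out, the last holds). Time passes only in rows, so rows that repeat a pose let the fingers close. It gives the time, the measured TCP pose, the force and the opening at its end, in the units of the state.
- robot.get_state(): the state, without advancing time (a new reading comes with each control period).
- robot.capture(name): name is "scene" or "side" or "wrist"; returns a dict with "frame" (480x640x3 uint8, red, green, blue), "fx", "fy", "cx", "cy" (pixels), "dist_coeffs" ([k1, k2, p1, p2, k3] as OpenCV has them; the pictures are not rectified), "T" (4x4, takes a point from camera to world coordinates); the wrist camera has in their place "tool_from_camera" (4x4, takes a point from camera to tool coordinates, whose origin is the TCP and whose axes are the flange's). Camera axes: x right, y down, z forward; pixel columns grow to the right and rows downward; lengths in mm; the calibration is good to about 2 mm. A picture is of the moment at which its call begins: read the wrist's pose just before it. There is no depth.
- robot.close_job(): hands the job in, once; it reports no verdict.
The state is a dict: "clock": time; "qpos": joint angles; "joint_vel": joint speeds; "joint_torque": joint torques, N m; "tool_pos": TCP position; "tool_rot": TCP orientation; "ft_force": force on the tool from outside, world axes, zero at the start; "ft_torque": the same for the moment, N m; "opening": opening from 0.0 (shut) to 1.0 (fully open).
Only numpy, scipy, OpenCV 4.12 (cv2) and the standard library are available. Lean on these libraries where they do the work, as an engineer would, in place of code of your own. Each camera call takes 0.05 s, during which the arm holds its last target.

## Working session

There is one attempt and no reset: what is moved stays moved. The work goes in short steps, Python scripts to look and compute and a shell command to move; the robot and the scene stay as the last step left them, time stands still between calls to the robot, and variables do not carry over. Pictures are saved under pics/ and viewed, and the job is handed in when it is done.

```bash
mkdir -p pics; ls; python3 - <<'E'
from cell import robot
import cv2,numpy as np
s=robot.get_state()
print(s)
for n in("scene","side","wrist"):
    c=robot.capture(n)
    cv2.imwrite(f"pics/{n}0.png",c["frame"][:,:,::-1])
    np.savez(f"{n}0.npz",**c)
    print({k:(np.round(v,3).tolist()) for k,v in c.items() if k!="frame"})
E
```

```text
pics
{'clock': 0.0, 'qpos': array([ 1.08088433e+00,  1.59060028e-01,  1.59826764e+00, -1.94748430e-05,
        1.38620614e+00, -2.10096245e-01]), 'joint_vel': array([-1.44081031e-03, -3.35353643e-04,  4.04594726e-05, -7.98424742e-04,
       -3.11378488e-05, -5.67279817e-04]), 'joint_torque': array([ 6.91291516e-04, -3.95997727e+01, -3.31430948e+01, -1.99514739e-04,
        8.36951542e-03, -1.88267671e-05]), 'tool_pos': array([158.52910601, 552.07125393, 230.29300736]), 'tool_rot': array([-3.13969019e+00, -3.86120588e-04,  2.86178012e+00]), 'ft_force': array([ 0.49886173, -0.384096  , -0.85110241]), 'ft_torque': array([0.03880053, 0.02071451, 0.01881656]), 'opening': 0.9956775784170684}
{'fx': 555.097, 'fy': 555.097, 'cx': 317.324, 'cy': 243.349, 'dist_coeffs': [0.043, 0.0, 0.0, 0.0, 0.0], 'T': [[0.131, 0.834, -0.536, 1216.579], [0.991, -0.104, 0.08, -91.839], [0.011, -0.541, -0.841, 1056.301], [0.0, 0.0, 0.0, 1.0]]}
{'fx': 537.179, 'fy': 537.179, 'cx': 321.515, 'cy': 242.287, 'dist_coeffs': [-0.145, 0.0, 0.0, 0.0, 0.0], 'T': [[-0.814, -0.36, 0.456, 161.684], [-0.581, 0.522, -0.625, 626.653], [-0.013, -0.773, -0.634, 700.544], [0.0, 0.0, 0.0, 1.0]]}
{'fx': 382.109, 'fy': 382.109, 'cx': 318.241, 'cy': 229.911, 'dist_coeffs': [-0.009, 0.0, 0.0, 0.0, 0.0], 'tool_from_camera': [[-0.001, -0.95, -0.311, 79.922], [1.0, -0.001, -0.0, -0.27], [-0.0, -0.311, 0.95, -141.629], [0.0, 0.0, 0.0, 1.0]]}
```

View pics/scene0.png

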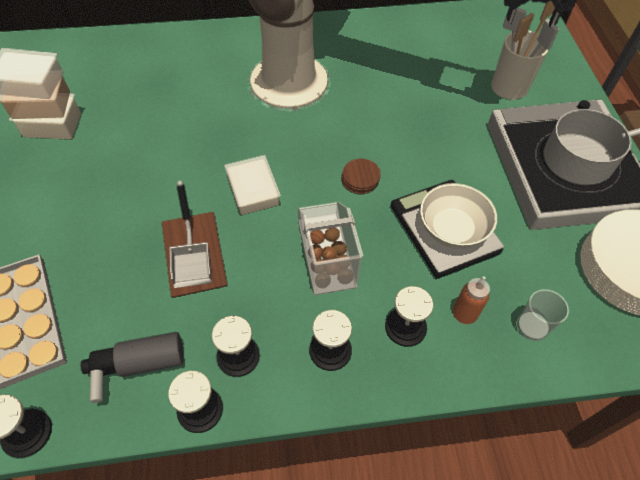

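View pics/side0.png

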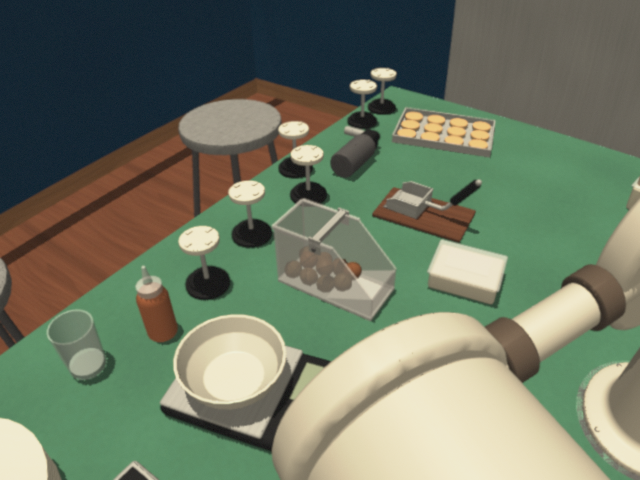

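View pics/wrist0.png

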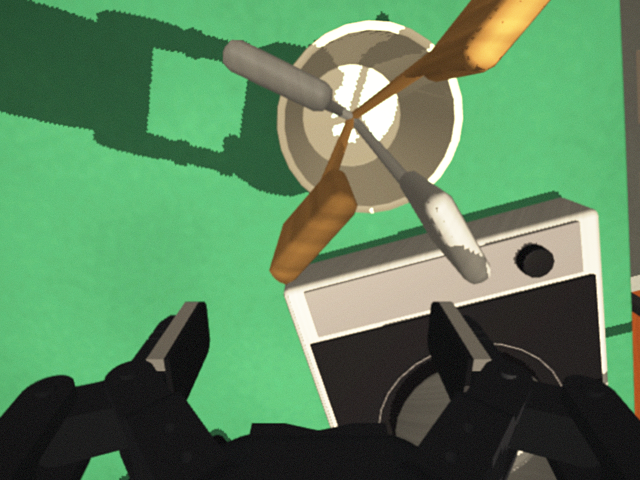

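```bash
cat > h.py <<'E'
import numpy as np,cv2
from scipy.spatial.transform import Rotation as R
def cam(c):
    K=np.array([[c["fx"],0,c["cx"]],[0,c["fy"],c["cy"]],[0,0,1]],float)
    return K,np.array(c["dist_coeffs"],float)
def ray(c,uv):
    K,d=cam(c);T=c["T"]
    p=cv2.undistortPoints(np.array(uv,float).reshape(-1,1,2),K,d).reshape(-1,2)
    v=np.c_[p,np.ones(len(p))]@T[:3,:3].T
    return T[:3,3],v
def plane(c,uv,z):
    o,v=ray(c,uv)
    return o+v*((z-o[2])/v[:,2])[:,None]
def proj(c,P):
    K,d=cam(c);T=c["T"]
    q=(np.array(P,float).reshape(-1,3)-T[:3,3])@T[:3,:3]
    return cv2.projectPoints(q,np.zeros(3),np.zeros(3),K,d)[0].reshape(-1,2)
def tri(c1,u1,c2,u2):
    o1,v1=ray(c1,[u1]);o2,v2=ray(c2,[u2]);v1=v1[0];v2=v2[0]
    s=np.linalg.lstsq(np.c_[v1,-v2],o2-o1,rcond=None)[0]
    a=o1+v1*s[0];b=o2+v2*s[1]
    return (a+b)/2,np.linalg.norm(a-b)
def load(n):
    z=np.load(n,allow_pickle=True);return {k:z[k] for k in z.files}
E
python3 - <<'E'
import cv2
s=cv2.imread("pics/scene0.png");
def crop(im,x0,y0,x1,y1,f,n): cv2.imwrite(n,cv2.resize(im[y0:y1,x0:x1],None,fx=f,fy=f,interpolation=cv2.INTER_CUBIC))
crop(s,150,170,250,305,4,"pics/scoop_s.png")
crop(s,290,190,370,300,5,"pics/bin_s.png")
crop(s,380,170,510,280,6,"pics/bowl_s.png")
d=cv2.imread("pics/side0.png")
crop(d,365,170,490,245,6,"pics/scoop_d.png")
crop(d,265,195,405,320,5,"pics/bin_d.png")
E
```

```text
(no output)
```

View pics/scoop_s.png

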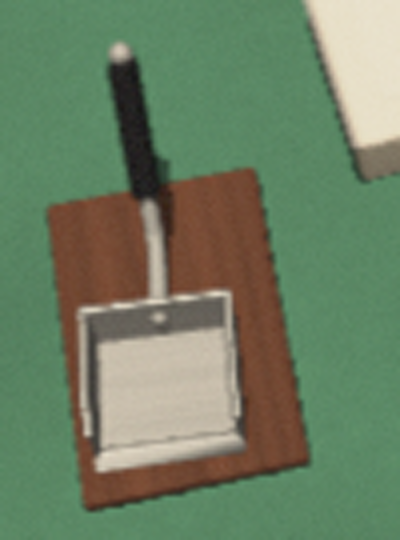

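View pics/bin_s.png

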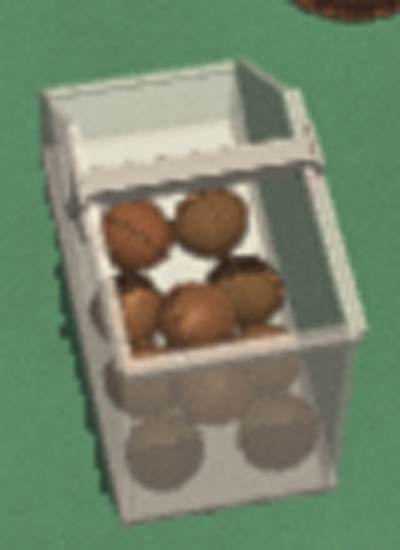

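View pics/scoop_d.png

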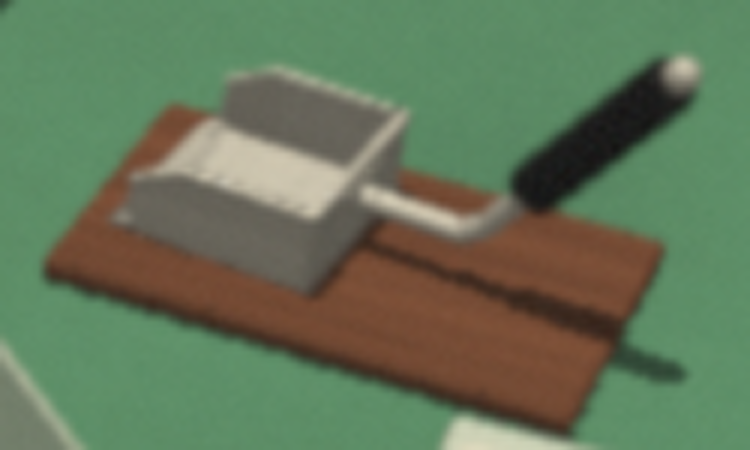

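View pics/bin_d.png

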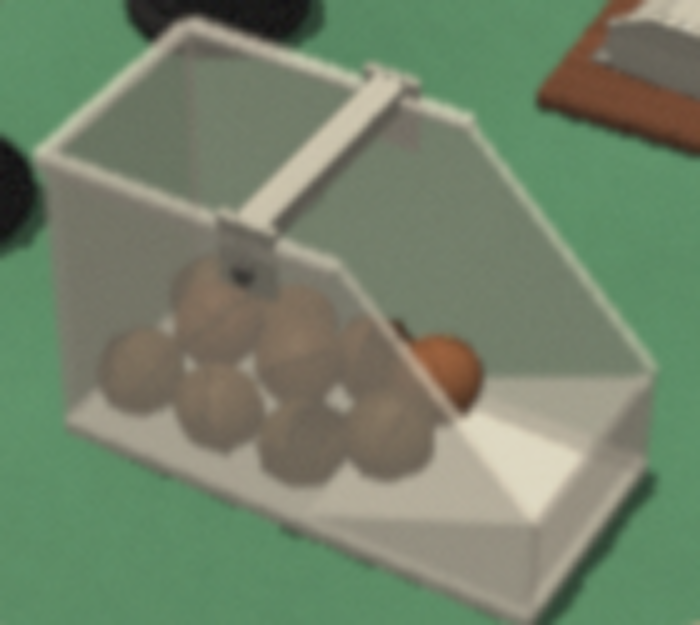

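View pics/bowl_s.png

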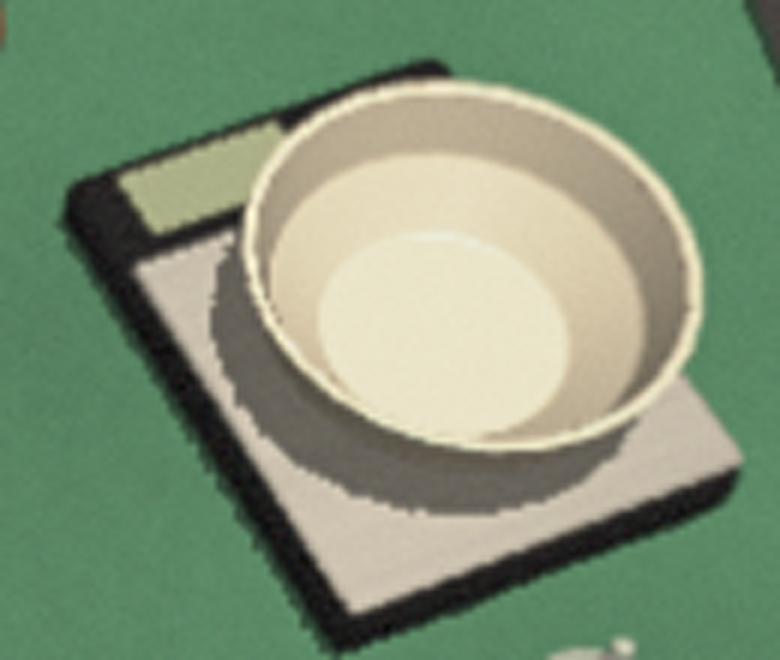

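```bash
cat > fit.py <<'E'
from h import *
from scipy.optimize import least_squares
S=load("scene0.npz");D=load("side0.npz")
def sc(pts,f,o): return np.array(pts,float)/f+np.array(o)-0.0
def fit(obs,z0,g):
    # obs: list (cam, local pts, uv)
    def pl(p,P):
        c,s=np.cos(p[2]),np.sin(p[2]);P=np.array(P,float)
        return np.c_[p[0]+c*P[:,0]-s*P[:,1],p[1]+s*P[:,0]+c*P[:,1],P[:,2]+z0]
    f=lambda p:np.concatenate([(proj(c,pl(p,P))-u).ravel() for c,P,u in obs])
    r=least_squares(f,g,x_scale=[100,100,.3],loss="soft_l1");print(np.round(r.x,3),"res",np.round(r.fun,1));return r.x
print("rest");
fit([(S,[[-100,-60,10],[-100,60,10],[100,60,10],[100,-60,10]],sc([[50,207],[255,170],[308,462],[88,508]],4,(150,170)))
 ,(D,[[-100,-60,10],[100,60,10],[100,-60,10],[-100,60,10]],sc([[662,240],[48,265],[172,103],[575,430]],6,(365,170)))],0,[500,-200,-.1])
print("scoop")
fit([(S,[[43,-39,0],[43,39,0],[-39,-39,34],[-39,39,34],[-125-43*.5736-0,0,79+43*.819-79+0+0 if 0 else 79],],sc([[95,472],[245,447],[80,308],[232,292],[0,0]],4,(150,170))) ] if 0 else
 [(S,[[43,-39,0],[43,39,0],[-39,-39,34],[-39,39,34]],sc([[95,472],[245,447],[80,308],[232,292]],4,(150,170))),
 (D,[[-39,-39,34],[-39,39,34],[-39,39,0],[43,39,0]],sc([[410,110],[315,217],[312,293],[115,215]],6,(365,170)))],10,[500,-200,-.1])
print("bin")
fit([(S,[[99,-47,0],[99,47,0],[99,-47,132],[99,47,132],[-99,-47,50],[-99,47,50]],sc([[128,522],[335,488],[128,370],[367,332],[42,92],[240,62]],5,(290,190))),
 (D,[[99,47,0],[-99,47,0],[99,-47,132],[99,47,132],[-20,-47,132],[-20,47,132],[-99,-47,50],[-99,47,50]],sc([[68,425],[530,620],[192,18],[40,152],[470,120],[340,265],[655,370],[540,520]],5,(265,195)))],0,[550,0,0])
# bar ends
for q,w in (([90,182],[245,222]),([312,150],[395,82])): print("bar",tri(S,sc([q],5,(290,190))[0],D,sc([w],5,(265,195))[0]))
# handle
for q,w in (([120,50],[682,72]),([147,195],[533,190])): print("handle",tri(S,sc([q],4,(150,170))[0],D,sc([w],6,(365,170))[0]))
# bowl rim, scene
s=S["frame"][:,:,::-1]
rim=sc([[245,235],[330,105],[440,82],[600,145],[700,285],[640,400],[490,448],[330,370]],6,(380,170))
P=plane(S,rim,90)
def circ(P):
    A=np.c_[2*P[:,:2],np.ones(len(P))];x=np.linalg.lstsq(A,(P[:,:2]**2).sum(1),rcond=None)[0];return x[:2],np.sqrt(x[2]+x[0]**2+x[1]**2)
print("bowl",circ(P))
# side bowl: ellipse points
rimd=np.array([[175,365],[190,340],[235,321],[270,328],[287,352],[262,392],[215,402]])
print("bowl side",circ(plane(D,rimd,90)))
sq=sc([[135,262],[350,615],[742,462]],6,(380,170)); print("plat",plane(S,sq,35))
E
python3 fit.py
```

```text
rest
[ 5.35925e+02 -2.66669e+02  1.19000e-01] res [-1.  -1.4  0.1 -2.3  1.  -1.7 -0.8 -1.   0.3  0.1 -2.3 -0.8 -1.6 -0.8
 -1.4 -1.2]
scoop
[ 5.77782e+02 -2.71429e+02  3.40000e-02] res [ 0.1 -0.7 -0.3  0.3 -0.4 -0.6 -1.7 -1.4 -0.5  0.3  0.1 -0.2 -0.9  0.
 -1.7  1. ]
bin
[5.71205e+02 2.35750e+01 7.50000e-02] res [-1.6  0.9 -0.2 -0.1 -1.2 -0.3 -1.9 -0.9 -2.  -0.4 -0.9 -1.  -0.8  1.2
 -0.1  1.6 -1.3  0.7 -0.2  0.6 -0.2 -0.4 -1.1  0.2  0.  -0.7 -0.7  1.5]
bar (array([593.56618247,   8.06453013, 107.35874171]), np.float64(64.47973852242235))
bar (array([575.76606495,  46.83982017, 166.52453611]), np.float64(66.07508101477212))
handle (array([ 430.61523839, -274.89852887,  121.66199032]), np.float64(0.869397630093906))
handle (array([ 476.53361006, -274.79600684,   54.27555   ]), np.float64(4.6601933041656345))
bowl (array([561.30384957, 310.51842729]), np.float64(78.881723822064))
bowl side (array([554.28201902, 312.65285868]), np.float64(76.86947619562098))
plat [[510.50880063 207.26091418  35.        ]
 [670.54766386 249.78714622  35.        ]
 [625.67106304 406.58409011  35.        ]]
```

```bash
sed -i 's/np.array(o)-0.0/np.array(o)+0.5\/f-0.5/; s/(\[90,182\],\[245,222\]),(\[312,150\],\[395,82\])/([90,182],[395,82]),([312,150],[245,222])/' fit.py; python3 fit.py
cat > go.py <<'E'
from h import *
from cell import robot
def Rtool(theta,yaw): # tilt forward deg, scoop yaw rad; tool y ~ +world y
    t=np.radians(theta)
    M=np.c_[[-np.cos(t),0,-np.sin(t)],[0,1,0],[np.sin(t),0,-np.cos(t)]]
    return R.from_euler("z",yaw)*R.from_matrix(M)
def cur():
    s=robot.get_state(); return s,np.array(s["tool_pos"]),R.from_euler("xyz",s["tool_rot"])
def rel(pos,rot):
    s,p,r=cur()
    print("dp cm",np.round(r.inv().apply(np.array(pos)-p)/10,2),"rv",np.round((r.inv()*rot).as_rotvec(),3),"deg",round(np.degrees((r.inv()*rot).magnitude()),1),"clk",round(s["clock"],2))
E
python3 - <<'E'
from go import *
Rt=Rtool(20,0.034)
g=np.array([452.8,-275.5,89])
rel(g+Rt.apply([0,0,19-120]),Rt)
rel(g+Rt.apply([0,0,19]),Rt)
E
```

```text
rest
[ 5.36361e+02 -2.67423e+02  1.19000e-01] res [-1.  -0.8  0.2 -1.7  1.  -1.1 -0.8 -0.4  0.6  0.2 -1.9 -0.6 -1.1 -0.6
 -1.  -1. ]
scoop
[ 5.78067e+02 -2.72018e+02  2.80000e-02] res [ 0.1 -0.3 -0.3  1.  -0.2 -0.1 -1.5 -0.8  0.   0.7  0.4  0.  -0.6  0.3
 -1.3  1.1]
bin
[5.71556e+02 2.33800e+01 7.40000e-02] res [-1.3  1.4  0.1  0.5 -0.9  0.2 -1.6 -0.3 -1.6  0.1 -0.5 -0.4 -0.5  1.4
  0.1  1.9 -0.9  1.   0.2  0.9  0.1 -0.1 -0.8  0.5  0.3 -0.4 -0.5  1.8]
bar (array([586.05157742, -19.99691126, 137.54323017]), np.float64(3.9722487105268995))
bar (array([582.87486022,  72.28513723, 137.40723676]), np.float64(0.702293064702309))
handle (array([ 431.163981  , -275.0222226 ,  122.81560479]), np.float64(0.43847197147671507))
handle (array([ 477.05153202, -274.88372497,   55.5393771 ]), np.float64(3.2448744461594274))
bowl (array([560.11466529, 309.92704784]), np.float64(78.94430125715509))
bowl side (array([554.28201902, 312.65285868]), np.float64(76.86947619562098))
plat [[509.24875859 206.57038615  35.        ]
 [669.4466253  249.16470489  35.        ]
 [624.5171406  406.0223923   35.        ]]
dp cm [-47.85 -72.49   4.75] rv [-0.056 -0.347 -0.31 ] deg 26.9 clk 0.15
dp cm [-51.76 -71.2   16.03] rv [-0.056 -0.347 -0.31 ] deg 26.9 clk 0.15
```

```bash
python3 - <<'E'
from go import *
Rt=Rtool(20,0.034)
r0=cur()[2]
rel([380,250,260],r0)
rel([430,0,260],Rt)
rel([420,-275,240],Rt)
E
```

```text
dp cm [-29.63 -22.93  -2.92] rv [0. 0. 0.] deg 0.0 clk 0.15
dp cm [-41.34 -45.58  -2.89] rv [-0.056 -0.347 -0.31 ] deg 26.9 clk 0.15
dp cm [-47.97 -72.29  -0.86] rv [-0.056 -0.347 -0.31 ] deg 26.9 clk 0.15
```

```bash
python3 -m jog '[{"dp":[-10,-7,-1],"rotation":[0,0,0],"gripper":1},{"dp":[-20,-15,-2],"rotation":[0,-0.05,-0.05],"gripper":1},{"dp":[-30,-23,-3],"rotation":[0,-0.1,-0.1],"gripper":1},{"dp":[-30,-23,-3],"rotation":[0,-0.1,-0.1],"gripper":1},{"dp":[-30,-23,-3],"rotation":[0,-0.1,-0.1],"gripper":1},{"dp":[-30,-23,-3],"rotation":[0,-0.1,-0.1],"gripper":1},{"dp":[-34,-27,-3],"rotation":[-0.02,-0.15,-0.15],"gripper":1},{"dp":[-36,-31,-3],"rotation":[-0.03,-0.2,-0.2],"gripper":1},{"dp":[-38,-35,-3],"rotation":[-0.03,-0.25,-0.25],"gripper":1},{"dp":[-39,-39,-3],"rotation":[-0.05,-0.3,-0.3],"gripper":1},{"dp":[-40,-43,-3],"rotation":[-0.056,-0.347,-0.31],"gripper":1},{"dp":[-41,-47,-3],"rotation":[-0.056,-0.347,-0.31],"gripper":1},{"dp":[-42.5,-51,-3],"rotation":[-0.056,-0.347,-0.31],"gripper":1},{"dp":[-43.5,-55,-3],"rotation":[-0.056,-0.347,-0.31],"gripper":1},{"dp":[-44.5,-59,-2],"rotation":[-0.056,-0.347,-0.31],"gripper":1},{"dp":[-46,-63,-2],"rotation":[-0.056,-0.347,-0.31],"gripper":1},{"dp":[-47,-67,-1],"rotation":[-0.056,-0.347,-0.31],"gripper":1},{"dp":[-48,-71,-1],"rotation":[-0.056,-0.347,-0.31],"gripper":1},{"dp":[-48,-72.3,-0.9],"rotation":[-0.056,-0.347,-0.31],"gripper":1},{"dp":[-48,-72.3,-0.9],"rotation":[-0.056,-0.347,-0.31],"gripper":1}]'; python3 - <<'E'
from go import *
s,p,r=cur();print(np.round(s["qpos"],2))
c=robot.capture("wrist");T=np.eye(4);T[:3,:3]=r.as_matrix();T[:3,3]=p
c["T"]=T@c["tool_from_camera"];np.savez("w1.npz",**c);cv2.imwrite("pics/w1.png",c["frame"][:,:,::-1])
print(proj(c,[[578,-272,10],[452.8,-275.5,89]]))
E
```

```text
clock: 1.82
tool_pos: [419.2, -211.5, 244.5]
tool_rot: [-3.141, 0.35, -3.109]
ft_force: [1.0, 0.2, 0.4]
opening: 1.001
[-0.92 -0.38  2.1   0.3   1.23 -2.6 ]
[[261.81232203 239.16420081]
 [236.27348912 180.52834832]]
```

View pics/w1.png

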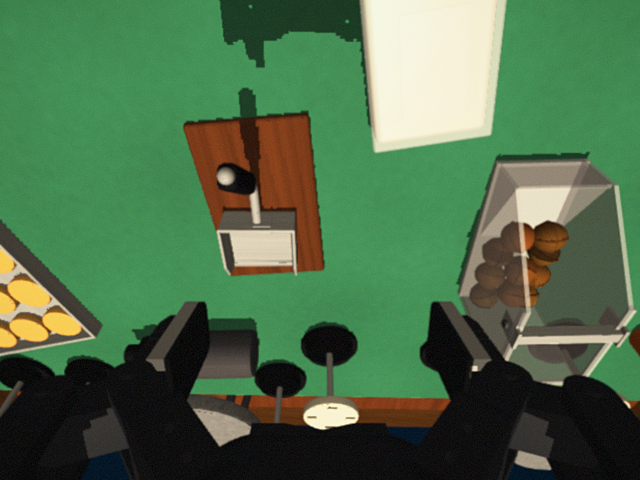

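```bash
python3 - <<'E'
from go import *
s,p,r=cur();print(np.round(s["qpos"],2),p)
c=load("w1.npz")
yaw=.028;o=np.array([578,-272,10]);
M=R.from_euler("z",yaw)
for P in ([43,0,0],[43,-39,0],[43,39,0],[-39,-39,34],[-39,39,34],[-125-21,0,109]): print(P,proj(c,o+M.apply(P)))
rest=np.array([536.4,-267.4,0])
for P in ([-100,-60,10],[-100,60,10],[100,60,10]): print("rest",P,proj(c,rest+R.from_euler("z",.119).apply(P)))
b=np.array([571.5,23.4,0])
for P in ([-99,-47,50],[-99,47,50],[-20,-47,132],[13,-47,138],[13,47,138]): print("bin",P,proj(c,b+R.from_euler("z",.074).apply(P)))
Rt=Rtool(20,0.03)
g=np.array([453,-275.5,89])
rel(g+Rt.apply([0,0,19-110]),Rt)
E
```

```text
[-0.93 -0.38  2.1   0.3   1.22 -2.6 ] [ 418.59476691 -218.02864974  243.61686917]
[43, 0, 0] [[264.90400504 266.26089323]]
[43, -39, 0] [[233.04994927 266.17315884]]
[43, 39, 0] [[296.7675481  266.34397133]]
[-39, -39, 34] [[216.42767055 230.81302463]]
[-39, 39, 34] [[292.77590032 231.01430143]]
[-146, 0, 109] [[225.1198125  176.95133577]]
rest [-100, -60, 10] [[181.78347236 127.27508261]]
rest [-100, 60, 10] [[309.28776933 116.27346129]]
rest [100, 60, 10] [[325.73033702 272.09189423]]
bin [-99, -47, 50] [[512.55823953 188.01111131]]
bin [-99, 47, 50] [[615.55432958 184.42053246]]
bin [-20, -47, 132] [[525.33794994 313.99084385]]
bin [13, -47, 138] [[517.60521799 342.35195436]]
bin [13, 47, 138] [[620.5479338  339.34851229]]
dp cm [ 2.2  -5.82  6.58] rv [-0.005 -0.001 -0.002] deg 0.3 clk 1.87
```

```bash
python3 -m jog '[{"dp":[1,-4,2],"rotation":[-0.005,0,0],"gripper":1},{"dp":[2.2,-5.7,5],"rotation":[-0.005,0,0],"gripper":1},{"dp":[2.2,-5.7,7],"rotation":[-0.005,0,0],"gripper":1},{"dp":[2.2,-5.7,9],"rotation":[-0.005,0,0],"gripper":1},{"dp":[2.2,-5.7,11],"rotation":[-0.005,0,0],"gripper":1},{"dp":[2.2,-5.7,13],"rotation":[-0.005,0,0],"gripper":1},{"dp":[2.2,-5.7,14],"rotation":[-0.005,0,0],"gripper":1},{"dp":[2.2,-5.7,14],"rotation":[-0.005,0,0],"gripper":1},{"dp":[2.2,-5.7,14],"rotation":[-0.005,0,0],"gripper":1}]'; python3 - <<'E'
from go import *
s,p,r=cur();print(np.round(s["qpos"],2))
c=robot.capture("wrist");T=np.eye(4);T[:3,:3]=r.as_matrix();T[:3,3]=p
c["T"]=T@c["tool_from_camera"];np.savez("w2.npz",**c);cv2.imwrite("pics/w2.png",c["frame"][:,:,::-1])
yaw=.028;o=np.array([578,-272,10]);M=R.from_euler("z",yaw)
for P in ([43,0,0],[43,-39,0],[43,39,0],[-39,-39,34],[-39,39,34],[-146,0,109]): print(P,proj(c,o+M.apply(P)))
Rt=Rtool(20,0.03)
g=np.array([453,-275,89])
rel(g+Rt.apply([0,0,19]),Rt)
E
```

```text
clock: 2.62
tool_pos: [447.1, -274.6, 104.7]
tool_rot: [3.14, 0.347, -3.114]
ft_force: [-0.6, -0.2, 0.9]
opening: 1.001
[-0.96 -0.02  2.09  0.37  0.91 -2.76]
[43, 0, 0] [[317.24476911 353.8985502 ]]
[43, -39, 0] [[273.6472179  353.96515029]]
[43, 39, 0] [[360.83135561 353.80216682]]
[-39, -39, 34] [[260.61821775 327.22416312]]
[-39, 39, 34] [[373.34440695 327.02260909]]
[-146, 0, 109] [[316.11615563 309.98877201]]
dp cm [0.04 0.   3.65] rv [-0.001 -0.001 -0.002] deg 0.1 clk 2.67
```

View pics/w2.png

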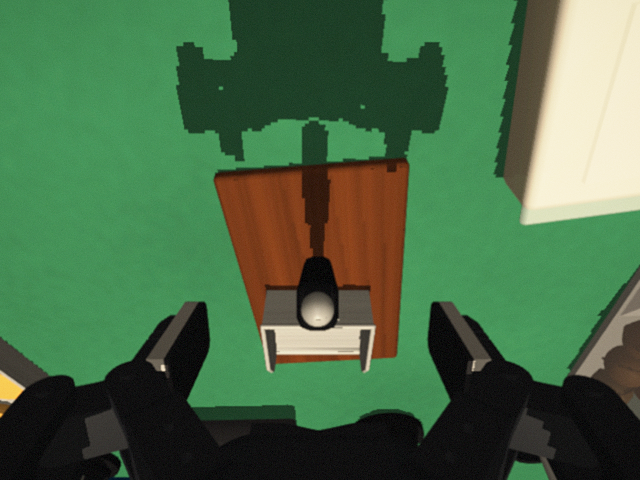

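```bash
python3 -m jog '[{"dp":[0,0,2],"rotation":[0,0,0],"gripper":1},{"dp":[0,0,3.6],"rotation":[0,0,0],"gripper":1},{"dp":[0,0,3.6],"rotation":[0,0,0],"gripper":0.2},{"dp":[0,0,3.6],"rotation":[0,0,0],"gripper":-0.3},{"dp":[0,0,3.6],"rotation":[0,0,0],"gripper":-1},{"dp":[0,0,3.6],"rotation":[0,0,0],"gripper":-1},{"dp":[0,0,3.6],"rotation":[0,0,0],"gripper":-1},{"dp":[0,0,3.6],"rotation":[0,0,0],"gripper":-1},{"dp":[0,0,3.6],"rotation":[0,0,0],"gripper":-1},{"dp":[0,0,3.6],"rotation":[0,0,0],"gripper":-1}]' 110; python3 - <<'E'
from go import *
s,p,r=cur();print(np.round(s["qpos"],2))
c=robot.capture("wrist");T=np.eye(4);T[:3,:3]=r.as_matrix();T[:3,3]=p
c["T"]=T@c["tool_from_camera"];np.savez("w3.npz",**c);cv2.imwrite("pics/w3.png",c["frame"][:,:,::-1])
yaw=.028;o=np.array([578,-272,10]);M=R.from_euler("z",yaw)
for P in ([43,0,0],[43,-39,0],[43,39,0],[-39,-39,34],[-39,39,34],[-146,0,109]): print(P,proj(c,o+M.apply(P)))
E
```

```text
clock: 3.5
tool_pos: [459.9, -275.3, 72.8]
tool_rot: [-3.141, 0.349, -3.113]
ft_force: [-4.8, 1.0, 6.3]
opening: 0.174
[-0.93  0.07  2.08  0.39  0.83 -2.77]
[43, 0, 0] [[318.7639217  378.57904016]]
[43, -39, 0] [[270.55275298 378.54279091]]
[43, 39, 0] [[366.98337341 378.57151451]]
[-39, -39, 34] [[254.49001785 356.5200731 ]]
[-39, 39, 34] [[383.22313228 356.55310909]]
[-146, 0, 109] [[319.24574854 369.59643664]]
```

View pics/w3.png

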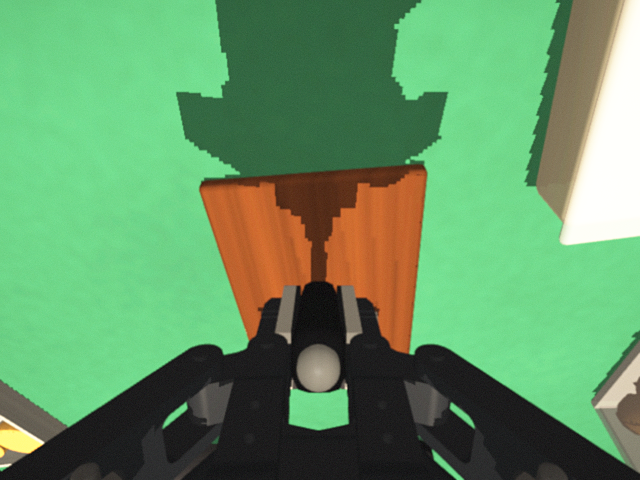

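```bash
python3 - <<'E'
from go import *
s,p,r=cur()
o=np.array([578,-271.9,10]);Rs=R.from_euler("z",.0286)
off=r.inv().apply(o-p);ro=(r.inv()*Rs).as_rotvec();print(off,ro)
np.savez("grasp.npz",off=off,ro=ro)
S=load("scene0.npz");D=load("side0.npz")
def B(P): return R.from_euler("z",-.074).apply(P-np.array([571.5,23.4,0]))
a=lambda q:np.array(q)/5+np.array([290,190])-.4
b=lambda q:np.array(q)/5+np.array([265,195])-.4
for q in ([135,235],[212,222],[140,300],[200,315],[248,290]):
  for w in ([440,372],[370,355],[298,330],[215,310]):
    t,e=tri(S,a(q),D,b(w))
    if e<8: print(q,w,np.round(B(t)),round(e,1))
# side bottom row on plane z=23
for w in ([140,370],[220,405],[302,443],[390,437]): 
    print("bot z23",np.round(B(plane(D,[b(w)],23)[0])))
E
cat >> go.py <<'E'
try:
    G=np.load("grasp.npz");OFF=G["off"];RO=R.from_rotvec(G["ro"])
except Exception: pass
BIN=np.array([571.5,23.4,0]);BY=.074
def scoop_now():
    s,p,r=cur(); return p+r.apply(OFF),r*RO
def tgt_bin(x,y,z,nose_up=0,dyaw=0):
    "bin-frame scoop origin; nose_up deg"
    Rs=R.from_euler("z",BY+dyaw)*R.from_euler("y",-np.radians(nose_up))
    P=BIN+R.from_euler("z",BY).apply([x,y,z]); return tgt(P,Rs)
def tgt(P,Rs):
    rt=Rs*RO.inv(); p=np.array(P)-rt.apply(OFF); rel(p,rt)
def show():
    P,Rs=scoop_now();q=R.from_euler("z",-BY).apply(P-BIN);f=Rs.apply([1,0,0]);l=Rs.apply([0,1,0])
    s=robot.get_state();print("scoop world",np.round(P,1),"bin",np.round(q,1),"noseup",round(np.degrees(np.arcsin(f[2])),1),"yaw-bin",round(np.degrees(np.arctan2(f[1],f[0])-BY),2),"roll",round(np.degrees(np.arcsin(l[2])),1),"F",np.round(s["ft_force"],1),"q",np.round(s["qpos"],2),"clk",round(s["clock"],2))
def snap(n,t):
    s,p,r=cur();c=robot.capture(n)
    if n=="wrist":
        T=np.eye(4);T[:3,:3]=r.as_matrix();T[:3,3]=p;c["T"]=T@c["tool_from_camera"]
    np.savez(t+".npz",**c);cv2.imwrite("pics/"+t+".png",c["frame"][:,:,::-1]);return c
def crop(c,x0,y0,x1,y1,f,n): cv2.imwrite("pics/"+n+".png",cv2.resize(c["frame"][y0:y1,x0:x1,::-1],None,fx=f,fy=f,interpolation=cv2.INTER_CUBIC))
E
python3 -c "
from go import *
show()
P,Rs=scoop_now()
tgt(P+[0,0,150],Rs)
tgt_bin(-110,0,190)
"
```

```text
[-89.54751244   0.10352895  99.44051974] [ 2.55661370e-04 -2.79243488e+00  1.27990915e-03]
[135, 235] [440, 372] [-25. -17.  37.] 3.2
[212, 222] [370, 355] [-11.  12.  61.] 6.0
[140, 300] [370, 355] [  5. -20.  30.] 1.0
[200, 315] [298, 330] [27. -0. 47.] 5.0
bot z23 [79. 24. 23.]
bot z23 [43. 25. 23.]
bot z23 [ 6. 27. 23.]
bot z23 [-20.   8.  23.]
scoop world [ 578.  -271.9   10. ] bin [ -15.4 -295.    10. ] noseup 0.0 yaw-bin -2.6 roll 0.0 F [-4.2  1.6  7.2] q [-0.93  0.07  2.08  0.39  0.83 -2.77] clk 3.55
dp cm [-5.130e+00 -1.000e-02 -1.409e+01] rv [-0.  0.  0.] deg 0.0 clk 3.55
dp cm [  3.96  28.48 -20.63] rv [-0.016 -0.    -0.043] deg 2.6 clk 3.55
```

```bash
python3 -m jog '[{"dp":[-0.7,0,-2],"rotation":[0,0,0],"gripper":-1},{"dp":[-1.7,0,-5],"rotation":[0,0,0],"gripper":-1},{"dp":[-3,0,-8],"rotation":[0,0,0],"gripper":-1},{"dp":[-4,0,-11],"rotation":[0,0,0],"gripper":-1},{"dp":[-5,1,-14],"rotation":[0,0,0],"gripper":-1},{"dp":[-4,4,-16],"rotation":[0,0,0],"gripper":-1},{"dp":[-3,7,-18],"rotation":[0,0,0],"gripper":-1},{"dp":[-2,10,-20],"rotation":[0,0,-0.01],"gripper":-1},{"dp":[-1,13,-20.6],"rotation":[0,0,-0.02],"gripper":-1},{"dp":[0,16,-20.6],"rotation":[-0.01,0,-0.03],"gripper":-1},{"dp":[1,19,-20.6],"rotation":[-0.016,0,-0.043],"gripper":-1},{"dp":[2,22,-20.6],"rotation":[-0.016,0,-0.043],"gripper":-1},{"dp":[3,24.5,-20.6],"rotation":[-0.016,0,-0.043],"gripper":-1},{"dp":[3.5,26.5,-20.6],"rotation":[-0.016,0,-0.043],"gripper":-1},{"dp":[4,28,-20.6],"rotation":[-0.016,0,-0.043],"gripper":-1},{"dp":[4,28.5,-20.6],"rotation":[-0.016,0,-0.043],"gripper":-1},{"dp":[4,28.5,-20.6],"rotation":[-0.016,0,-0.043],"gripper":-1},{"dp":[4,28.5,-20.6],"rotation":[-0.016,0,-0.043],"gripper":-1}]'; python3 - <<'E'
from go import *
show()
c=snap("wrist","w4");S=snap("scene","s4");crop(S,270,100,390,310,2.8,"s4c")
P,Rs=scoop_now()
for cc in(c,S):
  for q in ([43,-39,0],[43,39,0],[-39,-39,34],[-39,39,34]): print(q,proj(cc,P+Rs.apply(q)).round(1))
  for q in ([-99,-47,50],[-99,47,50],[-99,-47,0],[-99,47,0],[99,-47,132],[99,47,132]): print("bin",q,proj(cc,BIN+R.from_euler("z",BY).apply(q)).round(1))
E
```

```text
clock: 5.05
tool_pos: [344.9, 6.4, 252.7]
tool_rot: [-3.14, 0.349, -3.066]
ft_force: [-0.0, 0.1, -1.7]
opening: 0.17
scoop world [462.7  15.2 189.9] bin [-1.091e+02 -1.000e-01  1.899e+02] noseup -0.0 yaw-bin 0.06 roll -0.0 F [-0.   0.1 -1.7] q [-0.53 -0.94  2.39  0.2   1.4  -2.18] clk 5.05
[43, -39, 0] [[269.7 378.9]]
[43, 39, 0] [[366.2 379. ]]
[-39, -39, 34] [[253.5 356.9]]
[-39, 39, 34] [[382.3 357.1]]
bin [-99, -47, 50] [[273.9 237.6]]
bin [-99, 47, 50] [[364.1 237.6]]
bin [-99, -47, 0] [[278.  209.9]]
bin [-99, 47, 0] [[360. 210.]]
bin [99, -47, 132] [[279.5 409.1]]
bin [99, 47, 132] [[358.1 409.2]]
[43, -39, 0] [[301.4 178.9]]
[43, 39, 0] [[339.3 173.1]]
[-39, -39, 34] [[293.6 137.3]]
[-39, 39, 34] [[331.1 131.8]]
bin [-99, -47, 50] [[296.4 208.1]]
bin [-99, 47, 50] [[337.1 201.5]]
bin [-99, -47, 0] [[296.8 220.9]]
bin [-99, 47, 0] [[336.3 214.4]]
bin [99, -47, 132] [[314.3 263.8]]
bin [99, 47, 132] [[361.4 255.6]]
```

View pics/w4.png

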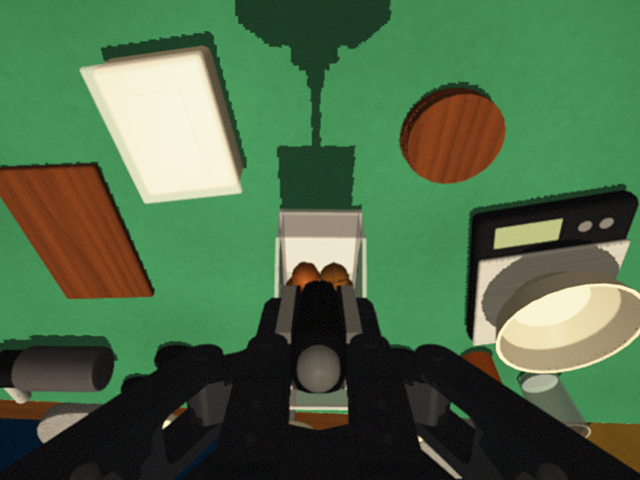

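View pics/s4c.png

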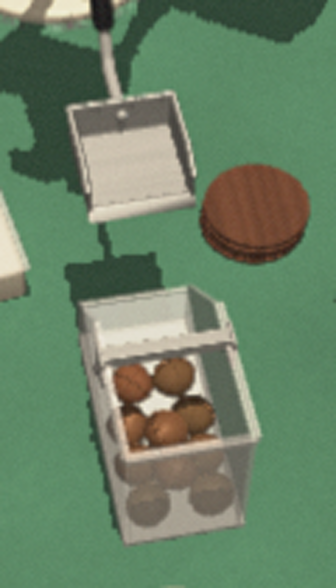

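```bash
python3 - <<'E'
from go import *
S=load("s4.npz")
crop(S,288,195,368,300,7,"s4d")
D=load("side0.npz");crop(D,262,190,402,322,5.6,"d4d")
E
```

```text
(no output)
```

View pics/s4d.png

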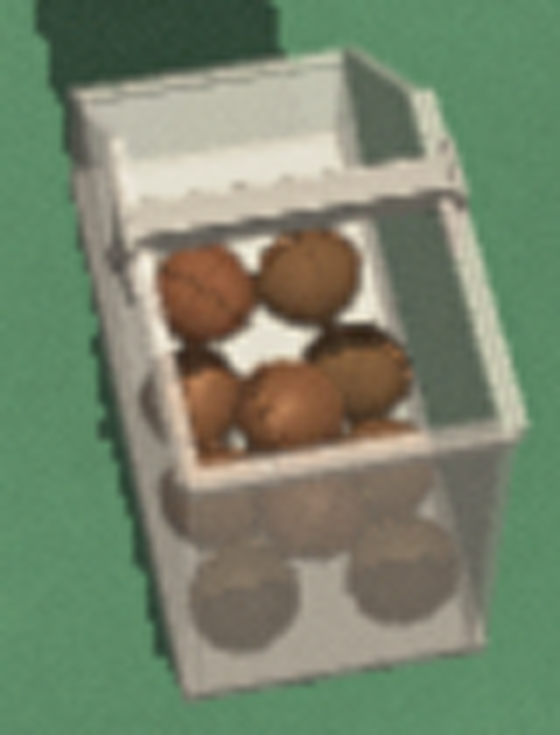

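View pics/d4d.png

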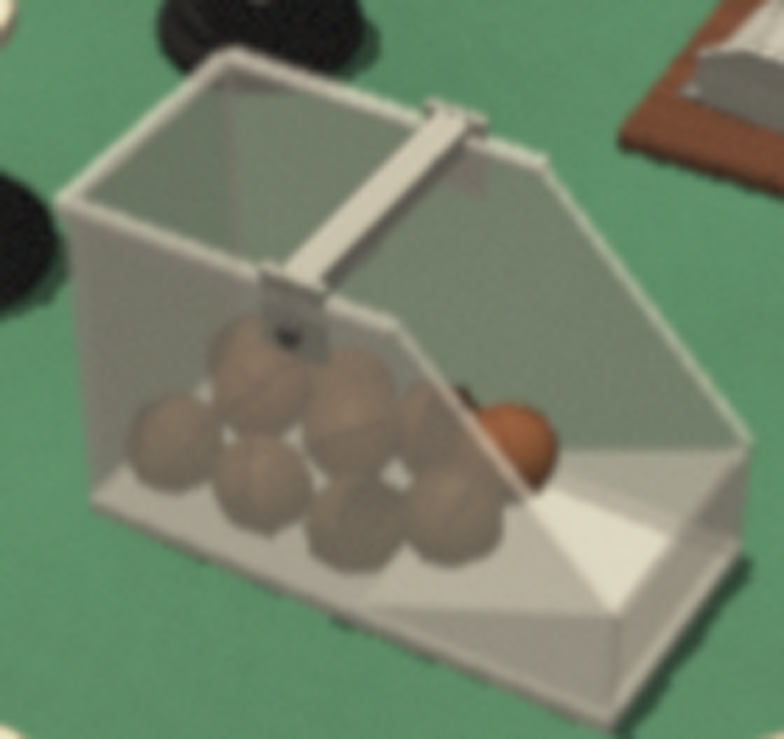

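```bash
cat > fb.py <<'E'
from go import *
from scipy.optimize import least_squares
S=load("s4.npz");D=load("side0.npz")
A=np.array([[-99,-47,51],[-99,47,51],[99,-47,132],[99,47,132],[99,-47,0],[99,47,0],[-20,47,132],[-20,-47,132]],float)
ua=np.array([[70,92],[347,48],[187,491],[525,434],[187,697],[483,648],[432,92],[113,140]])/7+np.array([288,195])-.43
Bm=np.array([[99,-47,132],[99,47,132],[-20,-47,132],[-20,47,132],[-99,-47,52],[-99,47,52],[99,47,0],[-99,47,0],[-99,-47,0]],float)
ub=np.array([[232,47],[58,203],[547,162],[395,325],[750,437],[618,605],[92,500],[610,722],[742,555]])/5.6+np.array([262,190])-.41
def run(use):
    f=lambda p:np.concatenate([(proj(c,[p[0],p[1],0]+R.from_euler("z",p[2]).apply(P))-u).ravel() for c,P,u in use])
    r=least_squares(f,[571,23,.07],x_scale=[100,100,.3],loss="soft_l1");print(r.x.round(3));print(r.fun.reshape(-1,2).round(1).tolist())
run([(S,A,ua)]);run([(D,Bm,ub)]);run([(S,A,ua),(D,Bm,ub)])
E
python3 fb.py
```

```text
[5.71774e+02 2.51020e+01 6.60000e-02]
[[-0.1, -0.1], [1.2, -0.1], [0.4, -1.0], [-0.6, -0.7], [0.0, 1.2], [0.6, 0.8], [-1.1, -0.0], [-0.2, 0.1]]
[5.72428e+02 2.15220e+01 6.40000e-02]
[[-0.2, 0.4], [1.2, -1.1], [-0.2, -0.6], [-0.5, -0.4], [0.6, -0.6], [-0.1, 1.3], [0.1, 1.0], [-0.1, 1.3], [-0.1, -1.0]]
[5.71732e+02 2.35610e+01 7.00000e-02]
[[-1.0, 0.1], [0.3, -0.0], [-0.1, -0.8], [-1.2, -0.7], [-0.5, 1.3], [0.0, 0.8], [-1.9, -0.0], [-1.0, 0.2], [-0.9, 1.1], [0.7, -0.1], [-0.6, 0.1], [-0.7, 0.4], [0.3, -0.1], [-0.1, 2.1], [-0.4, 2.0], [-0.1, 2.1], [-0.4, -0.4]]
```

```bash
sed -i 's/^BIN=.*/BIN=np.array([571.8,24.8,0]);BY=.066/' go.py; cat >> go.py <<'E'
def nose(xn,zn,nd,y=0):
    a=np.radians(nd); tgt_bin(xn-43*np.cos(a),y,zn+43*np.sin(a),-nd)
E
python3 - <<'E'
from go import *
show()
nose(-75,110,0); nose(-75,90,15); nose(-70,60,25);nose(-62,38,25)
E
```

```text
scoop world [462.8  14.5 190.2] bin [-109.4   -3.1  190.2] noseup 0.0 yaw-bin 0.42 roll -0.0 F [ 0.3 -0.8 -2. ] q [-0.53 -0.94  2.39  0.2   1.4  -2.18] clk 5.15
dp cm [3.55 0.41 7.24] rv [0.002 0.    0.007] deg 0.4 clk 5.15
dp cm [0.84 0.39 6.14] rv [0.001 0.262 0.007] deg 15.0 clk 5.15
dp cm [-1.25  0.37  7.69] rv [0.    0.436 0.007] deg 25.0 clk 5.15
dp cm [-1.25  0.37 10.03] rv [0.    0.436 0.007] deg 25.0 clk 5.15
```

```bash
python3 -m jog '[{"dp":[0,0.2,1.5],"rotation":[0,0.08,0.007],"gripper":-1},{"dp":[-0.4,0.4,3],"rotation":[0,0.16,0.007],"gripper":-1},{"dp":[-0.6,0.4,4.5],"rotation":[0,0.24,0.007],"gripper":-1},{"dp":[-0.8,0.4,6],"rotation":[0,0.32,0.007],"gripper":-1},{"dp":[-1.1,0.4,7],"rotation":[0,0.4,0.007],"gripper":-1},{"dp":[-1.25,0.4,7.7],"rotation":[0,0.436,0.007],"gripper":-1},{"dp":[-1.25,0.4,7.7],"rotation":[0,0.436,0.007],"gripper":-1},{"dp":[-1.25,0.4,7.7],"rotation":[0,0.436,0.007],"gripper":-1}]'; python3 - <<'E'
from go import *
show()
c=snap("wrist","w5");S=snap("scene","s5");crop(S,278,130,368,300,4,"s5c");D=snap("side","d5");crop(D,262,150,422,322,4,"d5c")
P,Rs=scoop_now()
for cc in(S,D):
  for q in ([43,-39,0],[43,39,0],[-39,-39,34],[-39,39,34]): print(q,proj(cc,P+Rs.apply(q)).round(1))
E
```

```text
clock: 5.82
tool_pos: [383.0, 12.0, 184.7]
tool_rot: [-3.142, -0.087, -3.076]
ft_force: [-0.4, -0.5, -1.8]
opening: 0.174
scoop world [463.4  17.3  77.8] bin [-108.6   -0.3   77.8] noseup -25.0 yaw-bin -0.02 roll 0.0 F [-0.4 -0.5 -1.8] q [-0.26 -0.25  2.09 -0.03  1.39 -1.89] clk 5.82
[43, -39, 0] [[303. 215.]]
[43, 39, 0] [[337.5 209.7]]
[-39, -39, 34] [[297.6 175.1]]
[-39, 39, 34] [[332.9 170. ]]
[43, -39, 0] [[379.3 261.2]]
[43, 39, 0] [[358.4 287.2]]
[-39, -39, 34] [[413.3 244.2]]
[-39, 39, 34] [[393.  271.1]]
```

View pics/s5c.png

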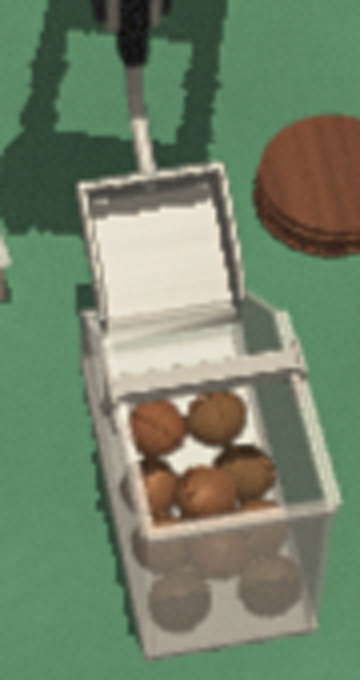

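View pics/d5c.png

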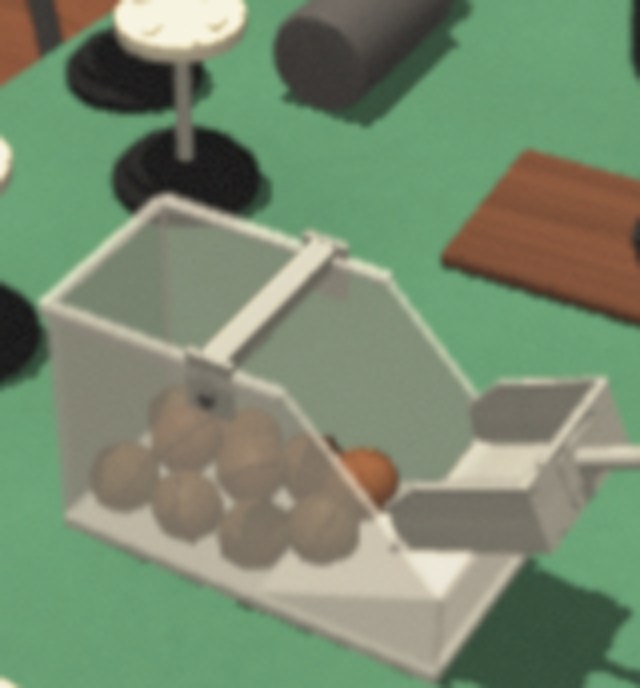

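View pics/w5.png

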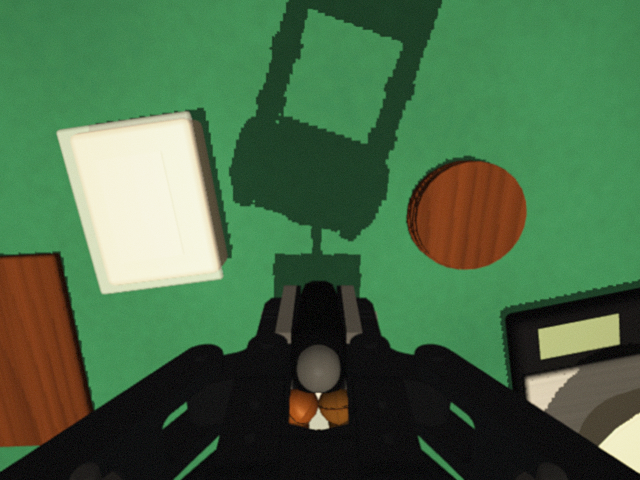

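```bash
python3 - <<'E'
from go import *
S=load("s5.npz");crop(S,290,165,350,240,8,"s5d")
b=lambda q:((proj(S,BIN+R.from_euler("z",BY).apply(q))-[290,165]+.5)*8).round().tolist()
for q in ([-95,-43,51],[-95,43,51],[-99,-47,51],[-99,47,51],[-20,-43,132],[-20,43,132],[-70,-43,81],[-70,43,81]): print(q,b(q))
P,Rs=scoop_now()
for q in ([43,-39,0],[43,39,0],[34,-36,6],[34,36,6],[-39,-39,34],[-39,39,34],[14,39,34],[14,-39,34],[33,-39,24],[33,39,24]): print(q,((proj(S,P+Rs.apply(q))-[290,165]+.5)*8).round().tolist())
E
```

```text
[-95, -43, 51] [[79.0, 355.0]]
[-95, 43, 51] [[379.0, 308.0]]
[-99, -47, 51] [[62.0, 345.0]]
[-99, 47, 51] [[389.0, 295.0]]
[-20, -43, 132] [[126.0, 399.0]]
[-20, 43, 132] [[454.0, 348.0]]
[-70, -43, 81] [[94.0, 362.0]]
[-70, 43, 81] [[403.0, 314.0]]
[43, -39, 0] [[108.0, 404.0]]
[43, 39, 0] [[384.0, 361.0]]
[34, -36, 6] [[115.0, 366.0]]
[34, 36, 6] [[371.0, 327.0]]
[-39, -39, 34] [[65.0, 85.0]]
[-39, 39, 34] [[347.0, 44.0]]
[14, 39, 34] [[381.0, 232.0]]
[14, -39, 34] [[98.0, 275.0]]
[33, -39, 24] [[108.0, 351.0]]
[33, 39, 24] [[389.0, 308.0]]
```

View pics/s5d.png

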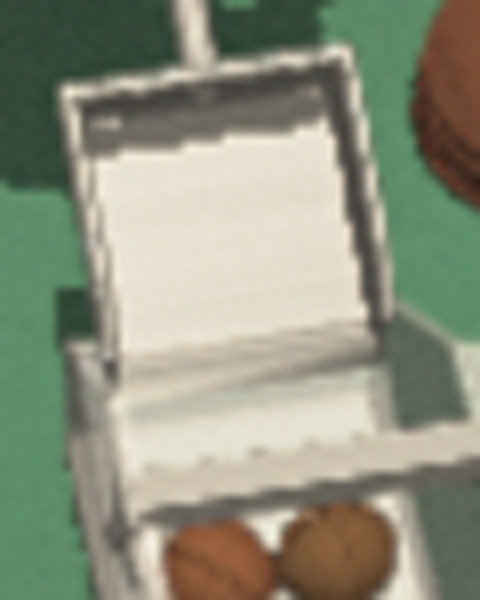

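```bash
sed -i 's/^BIN=.*/BIN=np.array([571.8,25.3,0]);BY=.066/' go.py; python3 - <<'E'
from go import *
for w in [(-65,45,25),(-60,36.5,25),(-50,31.5,25),(-40,27,25),(-30,22.5,25),(-20,18,25),(-10,13,25),(0,10,23.5),(10,9,21)]: nose(*w)
E
```

```text
dp cm [-0.63  0.07  1.51] rv [-0.     0.003 -0.001] deg 0.2 clk 5.97
dp cm [-1.2   0.07  2.32] rv [-0.     0.003 -0.001] deg 0.2 clk 5.97
dp cm [-2.24  0.08  2.73] rv [-0.     0.003 -0.001] deg 0.2 clk 5.97
dp cm [-3.27  0.08  3.1 ] rv [-0.     0.003 -0.001] deg 0.2 clk 5.97
dp cm [-4.3   0.08  3.46] rv [-0.     0.003 -0.001] deg 0.2 clk 5.97
dp cm [-5.34  0.08  3.83] rv [-0.     0.003 -0.001] deg 0.2 clk 5.97
dp cm [-6.38  0.08  4.24] rv [-0.     0.003 -0.001] deg 0.2 clk 5.97
dp cm [-7.1   0.08  4.8 ] rv [-0.    -0.023 -0.001] deg 1.3 clk 5.97
dp cm [-7.64  0.08  5.4 ] rv [-0.    -0.067 -0.001] deg 3.8 clk 5.97
```

```bash
python3 -m jog '[{"dp":[-0.6,0.07,1.5],"rotation":[0,0.003,0],"gripper":-1},{"dp":[-0.9,0.07,1.9],"rotation":[0,0.003,0],"gripper":-1},{"dp":[-1.2,0.07,2.3],"rotation":[0,0.003,0],"gripper":-1},{"dp":[-1.7,0.07,2.5],"rotation":[0,0.003,0],"gripper":-1},{"dp":[-2.2,0.08,2.7],"rotation":[0,0.003,0],"gripper":-1},{"dp":[-2.7,0.08,2.9],"rotation":[0,0.003,0],"gripper":-1},{"dp":[-3.3,0.08,3.1],"rotation":[0,0.003,0],"gripper":-1},{"dp":[-3.8,0.08,3.3],"rotation":[0,0.003,0],"gripper":-1},{"dp":[-4.3,0.08,3.45],"rotation":[0,0.003,0],"gripper":-1},{"dp":[-4.8,0.08,3.6],"rotation":[0,0.003,0],"gripper":-1},{"dp":[-5.3,0.08,3.8],"rotation":[0,0.003,0],"gripper":-1}]'; python3 - <<'E'
from go import *
show()
S=snap("scene","s6");crop(S,278,150,368,300,4,"s6c");D=snap("side","d6");crop(D,262,150,422,322,4,"d6c")
for w in [(-10,13,25),(0,10,23.5),(10,9,21),(20,9,17.5),(30,9,15),(40,9,12),(50,9,9),(60,9,6),(70,9,3.5),(80,9,1)]: nose(*w)
E
```

```text
clock: 6.88
tool_pos: [433.0, 16.1, 143.1]
tool_rot: [-3.14, -0.087, -3.076]
ft_force: [-1.0, 0.0, -1.2]
opening: 0.169
scoop world [513.4  21.3  36.3] bin [-58.6  -0.1  36.3] noseup -25.0 yaw-bin -0.06 roll -0.0 F [-1.   0.  -1.2] q [-0.22 -0.05  2.   -0.03  1.28 -1.85] clk 6.88
dp cm [-1.    0.    0.42] rv [-0.     0.    -0.001] deg 0.0 clk 6.98
dp cm [-1.73  0.    0.97] rv [-0.    -0.026 -0.001] deg 1.5 clk 6.98
dp cm [-2.26  0.    1.58] rv [-0.    -0.07  -0.001] deg 4.0 clk 6.98
dp cm [-2.64  0.01  2.35] rv [-0.    -0.131 -0.001] deg 7.5 clk 6.98
dp cm [-3.23  0.01  2.9 ] rv [-0.    -0.174 -0.001] deg 10.0 clk 6.98
dp cm [-3.78  0.01  3.6 ] rv [-0.    -0.227 -0.001] deg 13.0 clk 6.98
dp cm [-4.37  0.01  4.32] rv [-0.    -0.279 -0.   ] deg 16.0 clk 6.98
dp cm [-5.    0.01  5.06] rv [-0.    -0.331 -0.   ] deg 19.0 clk 6.98
dp cm [-5.72  0.01  5.68] rv [-0.    -0.375 -0.   ] deg 21.5 clk 6.98
dp cm [-6.48  0.01  6.31] rv [-0.    -0.419 -0.   ] deg 24.0 clk 6.98
```

View pics/s6c.png

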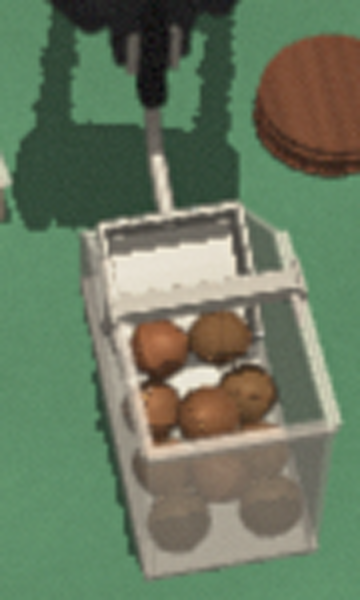

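View pics/d6c.png

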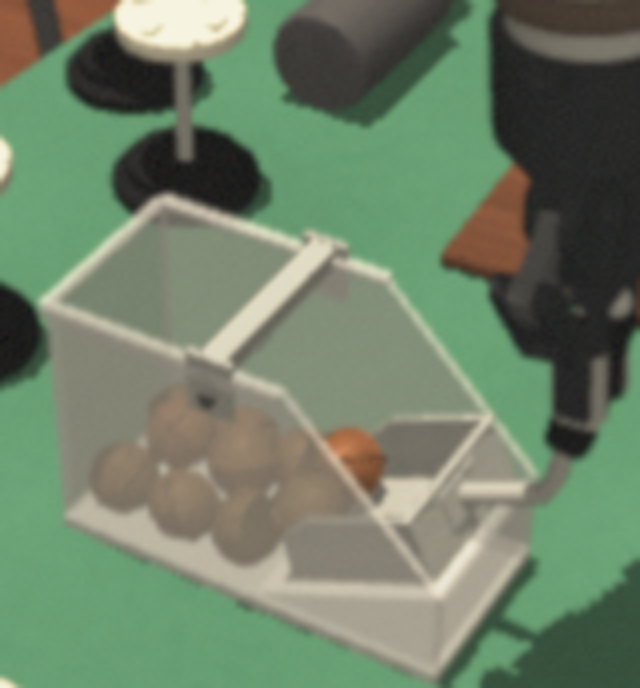

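```bash
python3 -m jog '[{"dp":[-0.5,0,0.2],"rotation":[0,0,0],"gripper":-1},{"dp":[-1,0,0.4],"rotation":[0,0,0],"gripper":-1},{"dp":[-1.4,0,0.7],"rotation":[0,-0.015,0],"gripper":-1},{"dp":[-1.7,0,0.95],"rotation":[0,-0.026,0],"gripper":-1},{"dp":[-2,0,1.3],"rotation":[0,-0.05,0],"gripper":-1},{"dp":[-2.25,0,1.6],"rotation":[0,-0.07,0],"gripper":-1},{"dp":[-2.45,0,1.95],"rotation":[0,-0.1,0],"gripper":-1},{"dp":[-2.65,0,2.35],"rotation":[0,-0.13,0],"gripper":-1},{"dp":[-2.95,0,2.6],"rotation":[0,-0.152,0],"gripper":-1},{"dp":[-3.25,0,2.9],"rotation":[0,-0.174,0],"gripper":-1}]'; python3 - <<'E'
from go import *
show()
D=snap("side","d7");crop(D,262,150,422,322,4,"d7c")
for w in [(35,9,13.5),(40,9,12),(50,9,9),(60,9,6),(70,9,3.5),(80,9,1),(85,9,0),(90,9,0)]: nose(*w)
E
```

```text
clock: 7.82
tool_pos: [462.4, 18.1, 110.8]
tool_rot: [-3.141, 0.088, -3.076]
ft_force: [-0.2, -0.4, -2.3]
opening: 0.167
scoop world [560.2  24.5  19.6] bin [-11.7  -0.   19.6] noseup -15.0 yaw-bin -0.04 roll -0.0 F [-0.2 -0.4 -2.3] q [-0.24 -0.07  2.09  0.03  1.04 -1.89] clk 7.82
dp cm [-0.28 -0.02  0.26] rv [ 0.    -0.026 -0.001] deg 1.5 clk 7.87
dp cm [-0.49 -0.02  0.66] rv [ 0.    -0.052 -0.001] deg 3.0 clk 7.87
dp cm [-0.94 -0.02  1.47] rv [ 0.    -0.104 -0.001] deg 6.0 clk 7.87
dp cm [-1.44 -0.02  2.31] rv [ 0.    -0.157 -0.001] deg 9.0 clk 7.87
dp cm [-2.04 -0.02  3.05] rv [ 0.    -0.2   -0.001] deg 11.5 clk 7.87
dp cm [-2.68 -0.02  3.8 ] rv [ 0.    -0.244 -0.001] deg 14.0 clk 7.87
dp cm [-3.04 -0.02  4.11] rv [ 0.    -0.261 -0.001] deg 15.0 clk 7.87
dp cm [-3.54 -0.02  4.15] rv [ 0.    -0.261 -0.001] deg 15.0 clk 7.87
```

View pics/d7c.png

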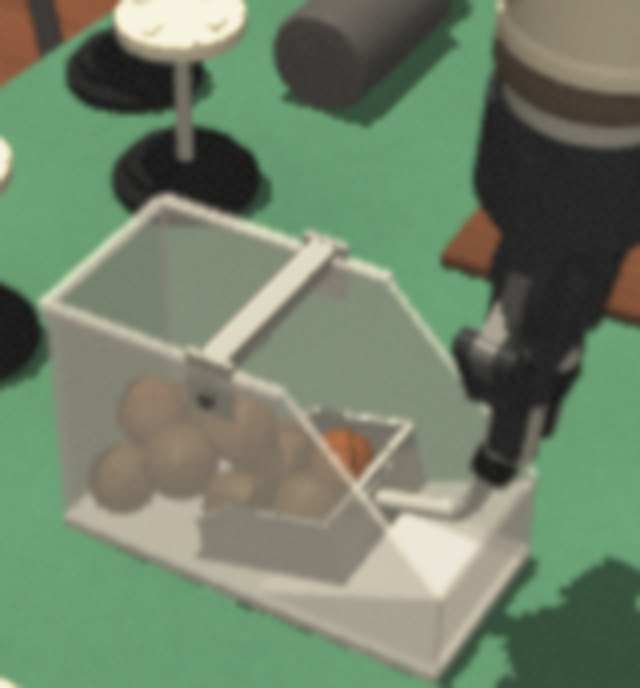

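```bash
python3 -m jog '[{"dp":[-0.28,-0.02,0.26],"rotation":[0,-0.026,0],"gripper":-1},{"dp":[-0.5,-0.02,0.66],"rotation":[0,-0.052,0],"gripper":-1},{"dp":[-0.7,-0.02,1.06],"rotation":[0,-0.078,0],"gripper":-1},{"dp":[-0.95,-0.02,1.47],"rotation":[0,-0.104,0],"gripper":-1},{"dp":[-1.2,-0.02,1.9],"rotation":[0,-0.13,0],"gripper":-1},{"dp":[-1.45,-0.02,2.3],"rotation":[0,-0.157,0],"gripper":-1},{"dp":[-1.75,-0.02,2.7],"rotation":[0,-0.18,0],"gripper":-1},{"dp":[-2.05,-0.02,3.05],"rotation":[0,-0.2,0],"gripper":-1}]'; python3 - <<'E'
from go import *
show()
D=snap("side","d8");crop(D,262,150,422,322,4,"d8c");S=snap("scene","s8");crop(S,278,150,368,300,4,"s8c")
for w in [(75,9,2),(80,9,1),(85,9,0),(90,9,0),(88,20,-5),(84,32,-10),(80,40,-12)]: nose(*w)
E
```

```text
clock: 8.53
tool_pos: [484.1, 19.8, 80.6]
tool_rot: [-3.142, 0.287, -3.076]
ft_force: [0.1, -0.3, -3.4]
opening: 0.17
scoop world [597.9  27.3  10.5] bin [26.2  0.3 10.5] noseup -3.6 yaw-bin -0.02 roll 0.1 F [ 0.1 -0.3 -3.4] q [-0.27 -0.11  2.22  0.14  0.76 -1.99] clk 8.53
dp cm [-0.34 -0.04  0.4 ] rv [ 0.001 -0.029 -0.001] deg 1.7 clk 8.63
dp cm [-0.63 -0.04  0.78] rv [ 0.001 -0.047 -0.001] deg 2.7 clk 8.63
dp cm [-0.92 -0.04  1.15] rv [ 0.001 -0.064 -0.001] deg 3.7 clk 8.63
dp cm [-1.4  -0.04  1.29] rv [ 0.001 -0.064 -0.001] deg 3.7 clk 8.63
dp cm [-0.65 -0.04  1.42] rv [ 0.001 -0.151 -0.001] deg 8.7 clk 8.63
dp cm [ 0.15 -0.04  1.46] rv [ 0.001 -0.239 -0.001] deg 13.7 clk 8.63
dp cm [ 0.58 -0.04  1.12] rv [ 0.001 -0.273 -0.001] deg 15.7 clk 8.63
```

View pics/d8c.png

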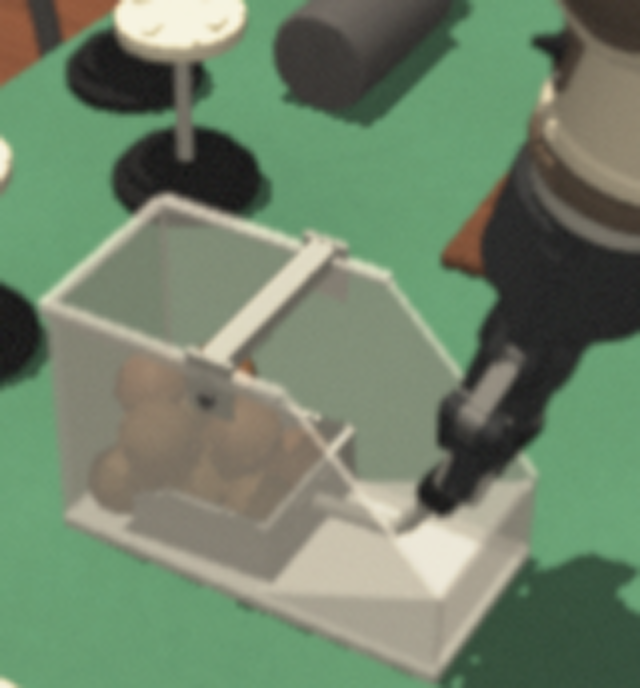

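View pics/s8c.png

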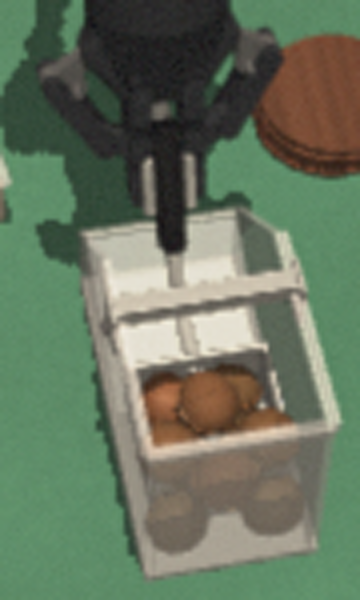

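```bash
python3 - <<'E'
from go import *
for w in [(76,9.5,1.5),(77,16,-4),(76,25,-10),(74,32,-12),(72,45,-12)]: nose(*w)
E
```

```text
dp cm [-0.35 -0.04  0.5 ] rv [ 0.001 -0.038 -0.001] deg 2.2 clk 8.63
dp cm [ 0.35 -0.04  1.24] rv [ 0.001 -0.134 -0.001] deg 7.7 clk 8.63
dp cm [ 1.12 -0.04  1.9 ] rv [ 0.001 -0.239 -0.001] deg 13.7 clk 8.63
dp cm [ 1.38 -0.04  1.72] rv [ 0.001 -0.273 -0.001] deg 15.7 clk 8.63
dp cm [ 1.21 -0.04  0.41] rv [ 0.001 -0.273 -0.001] deg 15.7 clk 8.63
```

```bash
python3 - <<'E'
from go import *
for w in [(76,9.5,1.5),(77,20,-4),(76,33,-9),(74,46,-12),(72,56,-12)]: nose(*w)
E
```

```text
dp cm [-0.35 -0.04  0.5 ] rv [ 0.001 -0.038 -0.001] deg 2.2 clk 8.63
dp cm [ 0.24 -0.04  0.85] rv [ 0.001 -0.134 -0.001] deg 7.7 clk 8.63
dp cm [ 0.75 -0.04  0.87] rv [ 0.001 -0.221 -0.001] deg 12.7 clk 8.63
dp cm [ 0.99 -0.04  0.37] rv [ 0.001 -0.273 -0.001] deg 15.7 clk 8.63
dp cm [ 0.9  -0.04 -0.64] rv [ 0.001 -0.273 -0.001] deg 15.7 clk 8.63
```

```bash
python3 -m jog '[{"dp":[-0.2,-0.04,0.3],"rotation":[0,-0.02,0],"gripper":-1},{"dp":[-0.35,-0.04,0.5],"rotation":[0,-0.038,0],"gripper":-1},{"dp":[-0.15,-0.04,0.6],"rotation":[0,-0.07,0],"gripper":-1},{"dp":[0.05,-0.04,0.75],"rotation":[0,-0.1,0],"gripper":-1},{"dp":[0.24,-0.04,0.85],"rotation":[0,-0.134,0],"gripper":-1},{"dp":[0.4,-0.04,0.85],"rotation":[0,-0.163,0],"gripper":-1},{"dp":[0.57,-0.04,0.87],"rotation":[0,-0.192,0],"gripper":-1},{"dp":[0.75,-0.04,0.87],"rotation":[0,-0.221,0],"gripper":-1},{"dp":[0.83,-0.04,0.7],"rotation":[0,-0.238,0],"gripper":-1},{"dp":[0.91,-0.04,0.55],"rotation":[0,-0.256,0],"gripper":-1},{"dp":[0.99,-0.04,0.37],"rotation":[0,-0.273,0],"gripper":-1},{"dp":[0.99,-0.04,0.37],"rotation":[0,-0.273,0],"gripper":-1}]'; python3 - <<'E'
from go import *
show()
D=snap("side","d9");crop(D,262,150,422,322,4,"d9c");S=snap("scene","s9");crop(S,278,150,368,300,4,"s9c")
E
```

```text
clock: 9.63
tool_pos: [477.3, 18.1, 76.7]
tool_rot: [-3.14, 0.563, -3.075]
ft_force: [-8.8, 0.6, 14.5]
opening: 0.176
scoop world [605.8  26.5  40.4] bin [34.  -1.  40.4] noseup 12.3 yaw-bin -0.02 roll -0.0 F [-8.8  0.6 14.5] q [-0.37 -0.29  2.46  0.48  0.5  -2.37] clk 9.63
```

View pics/d9c.png

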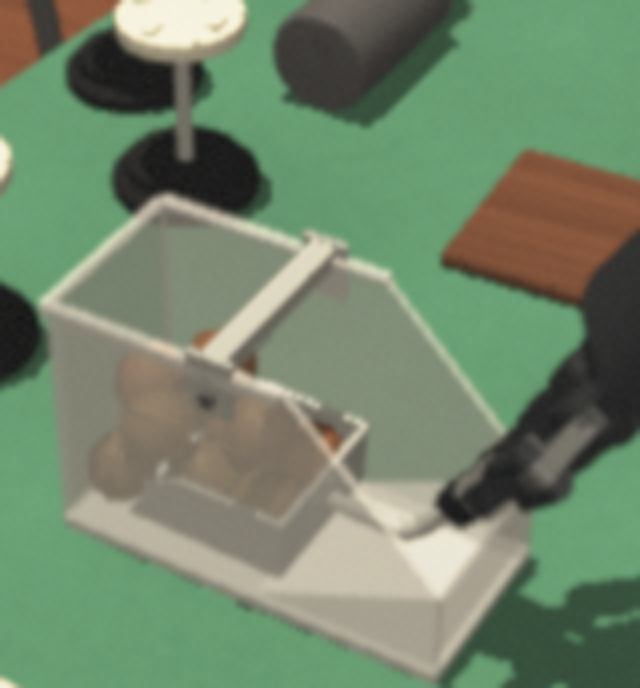

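View pics/s9c.png

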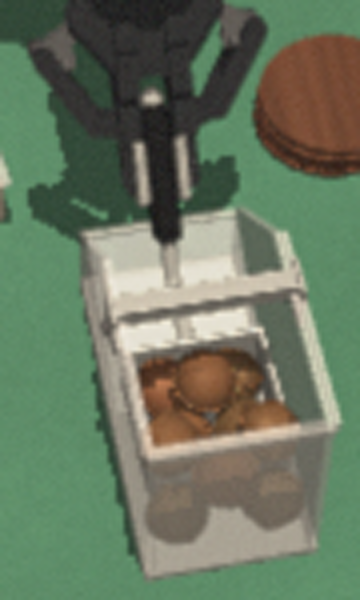

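```bash
python3 - <<'E'
from go import *
S=load("s9.npz");D=load("d9.npz")
P,Rs=scoop_now()
for q in ([43,39,0],[-39,39,34],[-39,-39,34],[-39,39,0],[14,39,34],[-84,0,20],[-100,0,44],[-146,0,109]):
  print(q,((proj(S,P+Rs.apply(q))-[278,150]+.5)*4).round().tolist(),((proj(D,P+Rs.apply(q))-[262,150]+.5)*4).round().tolist())
crop(D,300,200,420,320,6.5,"d9d")
E
```

```text
[43, 39, 0] [[299.0, 474.0]] [[107.0, 455.0]]
[-39, 39, 34] [[264.0, 322.0]] [[270.0, 496.0]]
[-39, -39, 34] [[122.0, 344.0]] [[358.0, 397.0]]
[-39, 39, 0] [[264.0, 366.0]] [[257.0, 545.0]]
[14, 39, 34] [[287.0, 390.0]] [[170.0, 436.0]]
[-84, 0, 20] [[177.0, 296.0]] [[394.0, 515.0]]
[-100, 0, 44] [[170.0, 245.0]] [[437.0, 498.0]]
[-146, 0, 109] [[150.0, 102.0]] [[570.0, 451.0]]
```

View pics/d9d.png

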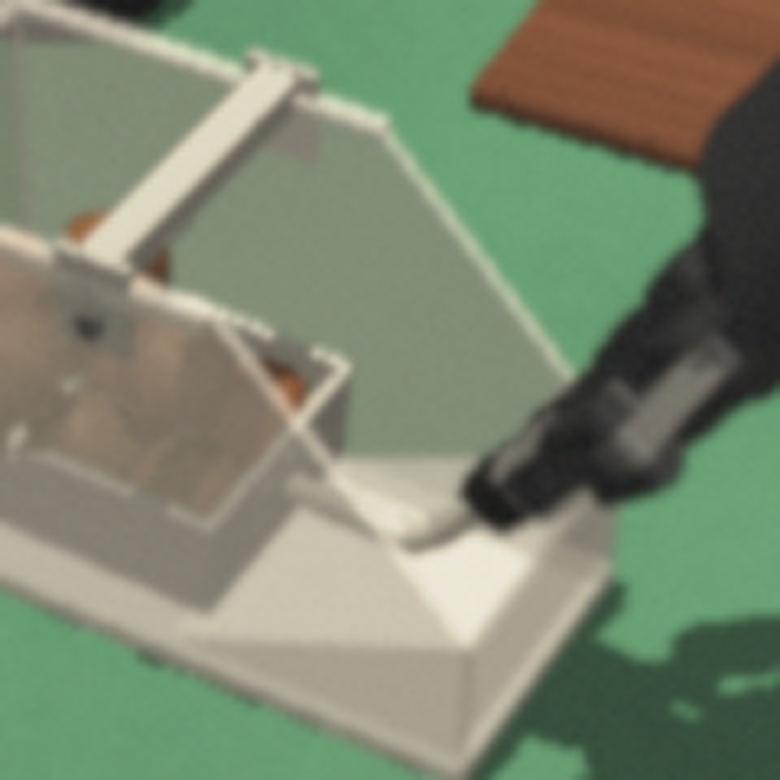

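```bash
cat > fs.py <<'E'
from go import *
from scipy.optimize import least_squares
def fitscoop(obs,P0,yaw,p0,fixy=None):
    "obs list (cam,pt,uv px); unknown x,y,z,pitch(noseup deg)"
    def f(p):
        Rs=R.from_euler("z",yaw)*R.from_euler("y",-np.radians(p[3]))
        return np.concatenate([(proj(c,p[:3]+Rs.apply(q))-u)[0] for c,q,u in obs])
    r=least_squares(f,[*P0,p0],x_scale=[100,100,100,20],loss="soft_l1")
    print("scoop",r.x.round(1),"bin",R.from_euler("z",-BY).apply(r.x[:3]-BIN).round(1));print(r.fun.reshape(-1,2).round(1).tolist());return r.x
E
python3 - <<'E'
from fs import *
S=load("s9.npz");D=load("d9.npz");P,Rs=scoop_now()
d=lambda a:np.array(a)/4+[262,150]-np.array([.4,.4])
s=lambda a:np.array(a)/4+[278,150]-np.array([.4,.4])
obs=[(D,[-39,39,34],d([282,525])),(D,[-39,-39,34],d([367,425])),(D,[-39,39,0],d([287,578])),(D,[-84,0,20],d([404,537])),
(S,[-39,-39,34],s([130,355])),(S,[-39,39,34],s([262,333]))]
x=fitscoop(obs,P,BY,5)
E
```

```text
scoop [596.4  26.3  17.1   2.5] bin [24.6 -0.7 17.1]
[[-0.8, 0.3], [-0.4, 0.3], [-2.7, 0.4], [1.1, -0.4], [-2.4, -0.4], [-0.4, -0.5]]
```

```bash
cat >> go.py <<'E'
def setgrasp(P,Rs):
    s,p,r=cur();off=r.inv().apply(np.array(P)-p);ro=(r.inv()*Rs).as_rotvec();np.savez("grasp.npz",off=off,ro=ro)
    global OFF,RO; OFF=off;RO=R.from_rotvec(ro)
def YP(yaw,nu): return R.from_euler("z",yaw)*R.from_euler("y",-np.radians(nu))
E
python3 - <<'E'
from go import *
setgrasp([596.4,26.3,17.1],YP(BY,2.5));show()
for w in [(62,24,-2.5),(57,40,-5),(57,45,-5)]: nose(*w)
E
```

```text
scoop world [596.4  26.3  17.1] bin [24.6 -0.6 17.1] noseup 2.5 yaw-bin 0.0 roll 0.0 F [-8.7  0.1 13. ] q [-0.37 -0.29  2.46  0.48  0.5  -2.37] clk 9.73
dp cm [ 0.2   0.06 -0.72] rv [-0. -0. -0.] deg 0.0 clk 9.73
dp cm [ 0.35  0.06 -1.87] rv [ 0.    -0.044  0.   ] deg 2.5 clk 9.73
dp cm [ 0.09  0.06 -2.29] rv [ 0.    -0.044  0.   ] deg 2.5 clk 9.73
```

```bash
python3 -m jog '[{"dp":[0.07,0.06,-0.25],"rotation":[0,0,0],"gripper":-1},{"dp":[0.14,0.06,-0.5],"rotation":[0,0,0],"gripper":-1},{"dp":[0.2,0.06,-0.72],"rotation":[0,0,0],"gripper":-1},{"dp":[0.23,0.06,-1],"rotation":[0,-0.01,0],"gripper":-1},{"dp":[0.26,0.06,-1.3],"rotation":[0,-0.02,0],"gripper":-1},{"dp":[0.3,0.06,-1.6],"rotation":[0,-0.03,0],"gripper":-1},{"dp":[0.35,0.06,-1.9],"rotation":[0,-0.044,0],"gripper":-1},{"dp":[0.35,0.06,-1.9],"rotation":[0,-0.044,0],"gripper":-1}]' 120; python3 - <<'E'
from go import *
show()
S=snap("scene","s10");D=snap("side","d10")
crop(D,262,150,422,322,4.5,"d10c");crop(S,278,150,368,300,4.5,"s10c")
E
```

```text
clock: 10.4
tool_pos: [463.8, 17.9, 91.0]
tool_rot: [-3.14, 0.608, -3.075]
ft_force: [-0.4, 0.1, -2.8]
opening: 0.169
scoop world [585.4  26.2  36.8] bin [13.6 -0.  36.8] noseup 5.1 yaw-bin -0.02 roll -0.0 F [-0.4  0.1 -2.8] q [-0.4  -0.42  2.53  0.53  0.53 -2.43] clk 10.4
```

View pics/d10c.png

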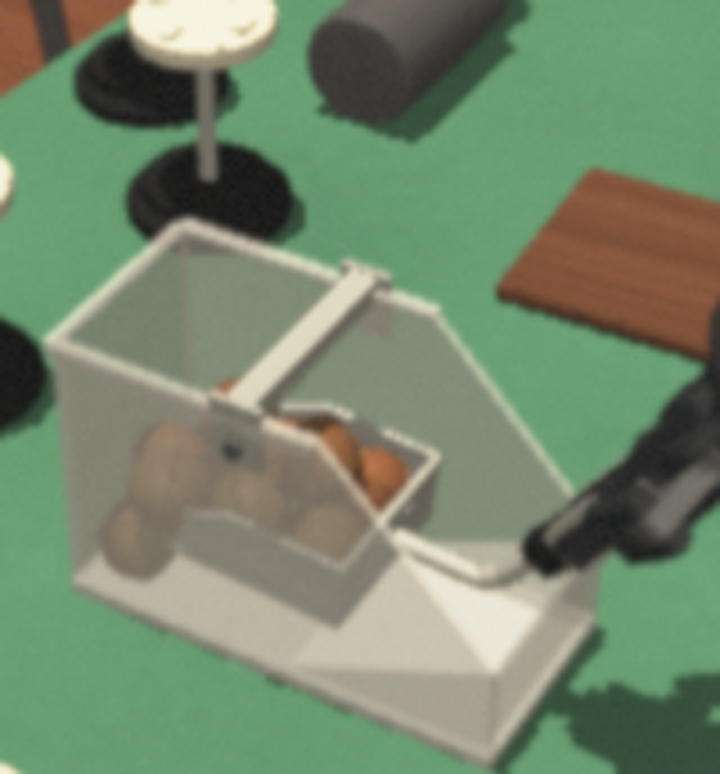

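View pics/s10c.png

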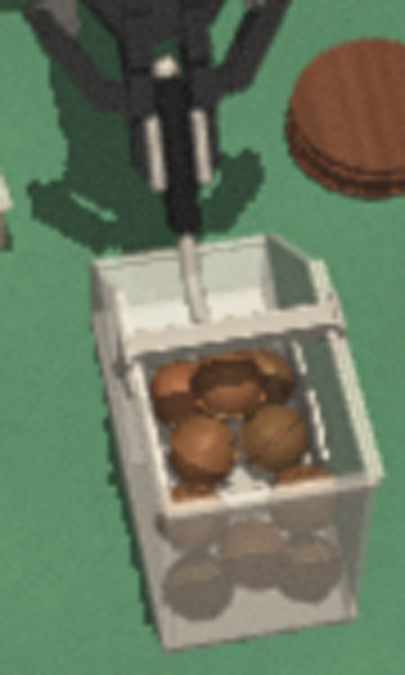

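```bash
python3 - <<'E'
from fs import *
S=load("s10.npz");D=load("d10.npz");P,Rs=scoop_now()
k=4.5
d=lambda a:np.array(a)/k+[262,150]-.4
s=lambda a:np.array(a)/k+[278,150]-.4
obs=[(D,[-39,39,34],d([347,570])),(D,[-39,-39,34],d([440,456])),(D,[-39,39,0],d([340,628])),(D,[-84,0,18],d([492,582])),(D,[14,39,34],d([215,517])),(D,[14,-39,34],d([332,408]))]
x=fitscoop(obs,P,BY,5)
crop(S,300,220,365,300,8,"s10d");crop(D,280,220,365,300,8,"d10d")
E
```

```text
scoop [580.7  28.8  39.6   2.3] bin [ 9.2  2.9 39.6]
[[-0.8, -0.4], [0.3, -0.3], [-0.0, 0.6], [0.0, 0.2], [2.5, -0.1], [-0.8, 0.0]]
```

View pics/s10d.png

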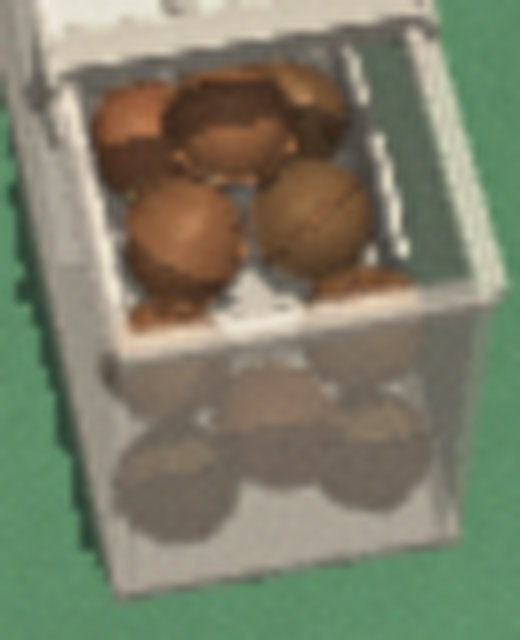

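View pics/d10d.png

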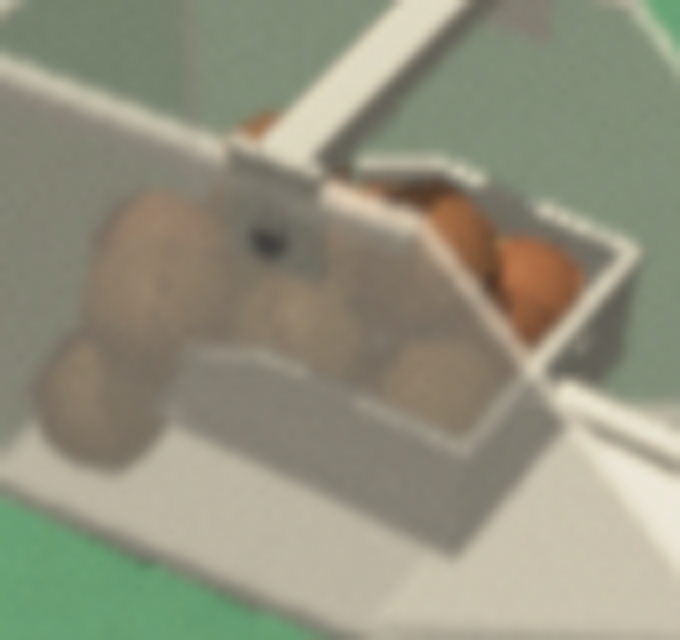

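```bash
python3 - <<'E'
from go import *
setgrasp([581,26.2,39.4],YP(BY,2.3));show()
for w in [(50,25,4),(51,14,7),(51,8,9),(51,5,9)]: nose(*w)
E
```

```text
scoop world [581.   26.2  39.4] bin [ 9.2  0.3 39.4] noseup 2.3 yaw-bin 0.0 roll -0.0 F [-0.1  0.3 -2.8] q [-0.4  -0.41  2.53  0.53  0.53 -2.43] clk 10.5
dp cm [-0.41 -0.03  0.15] rv [-0.    0.11 -0.  ] deg 6.3 clk 10.5
dp cm [-0.63 -0.03  0.67] rv [-0.     0.162 -0.   ] deg 9.3 clk 10.5
dp cm [-0.8  -0.03  0.89] rv [-0.     0.197 -0.   ] deg 11.3 clk 10.5
dp cm [-0.63 -0.03  1.14] rv [-0.     0.197 -0.   ] deg 11.3 clk 10.5
```

```bash
python3 -m jog '[{"dp":[-0.14,-0.03,0.05],"rotation":[0,0.037,0],"gripper":-1},{"dp":[-0.28,-0.03,0.1],"rotation":[0,0.074,0],"gripper":-1},{"dp":[-0.41,-0.03,0.15],"rotation":[0,0.11,0],"gripper":-1},{"dp":[-0.52,-0.03,0.4],"rotation":[0,0.136,0],"gripper":-1},{"dp":[-0.63,-0.03,0.67],"rotation":[0,0.162,0],"gripper":-1},{"dp":[-0.72,-0.03,0.8],"rotation":[0,0.18,0],"gripper":-1},{"dp":[-0.8,-0.03,0.9],"rotation":[0,0.197,0],"gripper":-1},{"dp":[-0.8,-0.03,0.9],"rotation":[0,0.197,0],"gripper":-1}]' 120; python3 - <<'E'
from go import *
show()
S=snap("scene","s11");D=snap("side","d11")
crop(D,262,150,422,322,4.5,"d11c");crop(S,278,150,368,300,4.5,"s11c")
E
```

```text
clock: 11.17
tool_pos: [476.4, 18.2, 88.4]
tool_rot: [-3.14, 0.409, -3.076]
ft_force: [-1.2, -1.2, -2.7]
opening: 0.171
scoop world [580.8  25.8  14.7] bin [ 9.  -0.1 14.7] noseup -9.0 yaw-bin -0.0 roll 0.0 F [-1.2 -1.2 -2.7] q [-0.31 -0.23  2.34  0.24  0.67 -2.11] clk 11.17
```

View pics/d11c.png

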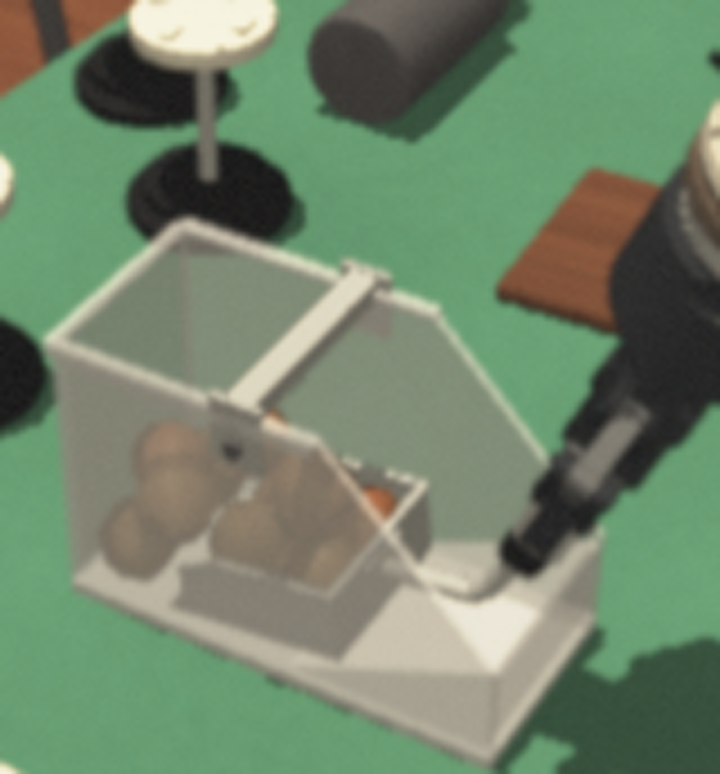

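View pics/s11c.png

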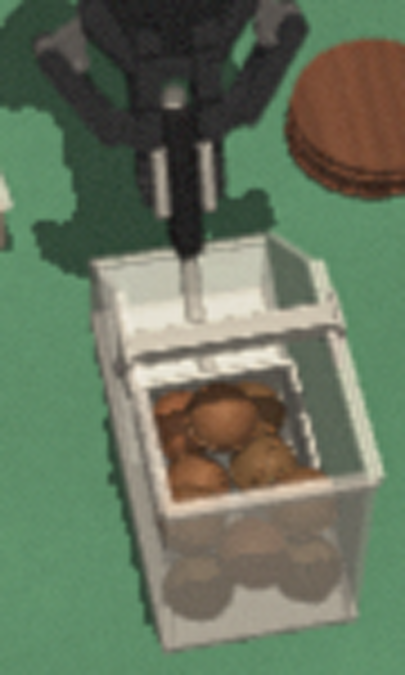

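```bash
python3 -m jog '[{"dp":[0.08,0,0.18],"rotation":[0,0,0],"gripper":-1},{"dp":[0.22,0,0.27],"rotation":[0,0.05,0],"gripper":-1},{"dp":[0.31,0,0.27],"rotation":[0,0.1,0],"gripper":-1},{"dp":[0.4,0,0.26],"rotation":[0,0.15,0],"gripper":-1},{"dp":[0.5,0,0.24],"rotation":[0,0.2,0],"gripper":-1},{"dp":[0.59,0,0.22],"rotation":[0,0.25,0],"gripper":-1},{"dp":[0.68,0,0.2],"rotation":[0,0.3,0],"gripper":-1},{"dp":[0.77,0,0.17],"rotation":[0,0.35,0],"gripper":-1},{"dp":[0.77,0,0.17],"rotation":[0,0.35,0],"gripper":-1}]' 120; python3 - <<'E'
from go import *
show()
S=snap("scene","s12");D=snap("side","d12")
crop(D,262,150,422,322,4.5,"d12c");crop(S,278,150,368,300,4.5,"s12c")
E
```

```text
clock: 12.02
tool_pos: [472.3, 17.8, 85.9]
tool_rot: [-3.14, 0.064, -3.076]
ft_force: [-4.1, 0.6, 7.4]
opening: 0.172
scoop world [545.7  23.2 -18.9] bin [-26.2  -0.3 -18.9] noseup -28.8 yaw-bin -0.02 roll -0.0 F [-4.1  0.6  7.4] q [-0.23  0.02  2.06  0.02  1.   -1.88] clk 12.02
```

View pics/d12c.png

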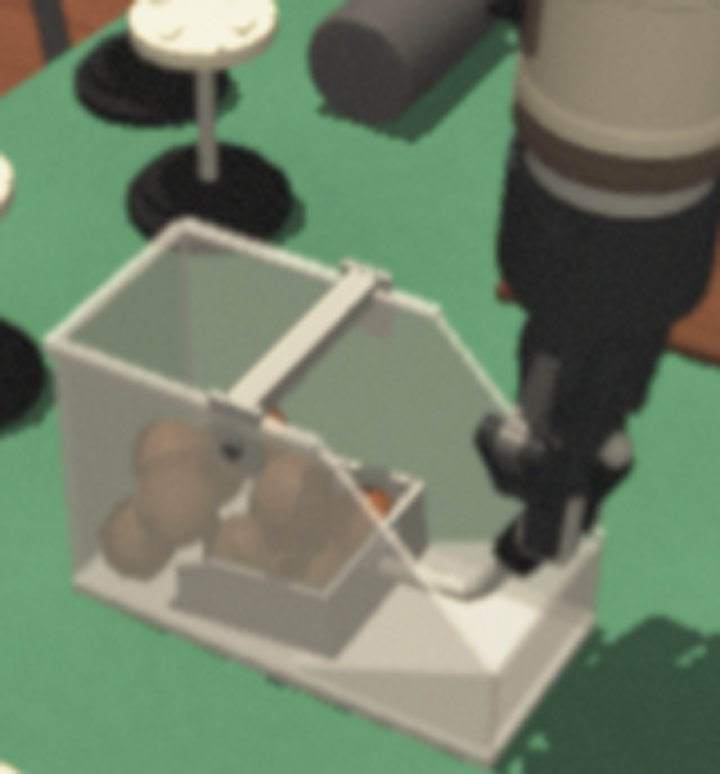

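```bash
python3 - <<'E'
from fs import *
D=load("d12.npz");S=load("s12.npz");k=4.5
d=lambda a:np.array(a)/k+[262,150]-.4
obs=[(D,[-39,39,34],d([326,596])),(D,[-39,-39,34],d([423,484])),(D,[-39,39,0],d([333,657])),(D,[-84,0,18],d([468,597])),(D,[43,39,0],d([170,607]))]
x=fitscoop(obs,[580,26,14],BY,-9)
P=np.array([x[0],25.8,x[2]]);setgrasp(P,YP(BY,x[3]));show()
for w in [(49,14,7),(47,30,0),(40,45,-5),(25,55,-5)]: nose(*w)
E
```

```text
scoop [598.8   5.8 -11.2  -7.3] bin [ 25.6 -21.2 -11.2]
[[-0.2, -0.3], [-0.9, 0.4], [0.2, 0.2], [0.8, -0.1], [0.0, -0.3]]
scoop world [598.8  25.8 -11.2] bin [ 26.9  -1.3 -11.2] noseup -7.3 yaw-bin 0.0 roll 0.0 F [-3.7  0.8  5.6] q [-0.23  0.01  2.06  0.02  1.   -1.88] clk 12.12
dp cm [ 1.91  0.12 -3.11] rv [-0.    -0.005  0.   ] deg 0.3 clk 12.12
dp cm [ 3.25  0.12 -2.65] rv [-0.    -0.127  0.   ] deg 7.3 clk 12.12
dp cm [ 4.58  0.12 -2.63] rv [-0.    -0.214  0.   ] deg 12.3 clk 12.12
dp cm [ 6.01  0.12 -3.73] rv [-0.    -0.214  0.   ] deg 12.3 clk 12.12
```

View pics/s12c.png

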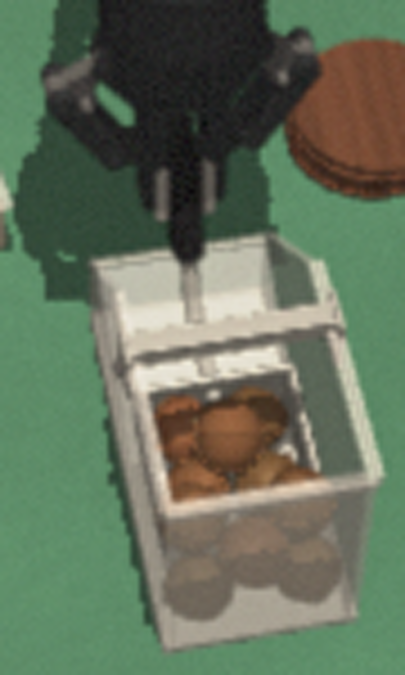

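```bash
cat >> fs.py <<'E'
def pivfit(obs,yaw,p0):
    "pitch only + small shift of the grip along x,z in scoop frame; grasp point known from robot; y from tool"
    s,p,r=cur();g=p+r.apply([0,0,-19]);yawt=yaw
    def pose(v):
        Rs=YP(yawt,v[0]);return g-Rs.apply([-124.6+v[1],0,80.7+v[2]]),Rs
    def f(v):
        P,Rs=pose(v);return np.r_[np.concatenate([(proj(c,P+Rs.apply(q))-u)[0] for c,q,u in obs]),v[1]/2,v[2]/2]
    r_=least_squares(f,[p0,0,0],loss="soft_l1");P,Rs=pose(r_.x);print("pitch,shift",r_.x.round(1),"res",r_.fun.round(1));setgrasp(P,Rs);show();return P,Rs
E
python3 - <<'E'
from fs import *
D=load("d12.npz");k=4.5
d=lambda a:np.array(a)/k+[262,150]-.4
obs=[(D,[-39,39,34],d([326,596])),(D,[-39,-39,34],d([423,484])),(D,[-39,39,0],d([333,657])),(D,[-84,0,18],d([468,597])),(D,[43,39,0],d([170,607]))]
pivfit(obs,BY,-9)
for w in [(47,14,7),(44,30,0),(38,45,-5),(25,55,-5)]: nose(*w)
E
```

```text
pitch,shift [-6.5 -0.5 -1.1] res [-0.1  0.  -0.2 -0.1  0.1  0.9  1.9  0.4 -1.3 -0.4 -0.3 -0.5]
scoop world [585.7  25.3  11.1] bin [13.9 -0.9 11.1] noseup -6.5 yaw-bin 0.0 roll -0.0 F [-3.7  0.8  5.6] q [-0.23  0.01  2.06  0.02  1.   -1.88] clk 12.12
dp cm [ 0.84  0.09 -0.97] rv [ 0.     0.008 -0.   ] deg 0.5 clk 12.12
dp cm [ 2.02  0.09 -0.68] rv [-0.    -0.114  0.   ] deg 6.5 clk 12.12
dp cm [ 3.09  0.09 -0.79] rv [-0.    -0.202  0.   ] deg 11.5 clk 12.12
dp cm [ 4.32  0.08 -1.88] rv [-0.    -0.202  0.   ] deg 11.5 clk 12.12
```

```bash
python3 -m jog '[{"dp":[0.28,0.09,-0.32],"rotation":[0,0,0],"gripper":-1},{"dp":[0.56,0.09,-0.65],"rotation":[0,0,0],"gripper":-1},{"dp":[0.84,0.09,-0.97],"rotation":[0,0,0],"gripper":-1},{"dp":[1.1,0.09,-0.9],"rotation":[0,-0.025,0],"gripper":-1},{"dp":[1.4,0.09,-0.83],"rotation":[0,-0.055,0],"gripper":-1},{"dp":[1.7,0.09,-0.75],"rotation":[0,-0.085,0],"gripper":-1},{"dp":[2.02,0.09,-0.68],"rotation":[0,-0.114,0],"gripper":-1},{"dp":[2.4,0.09,-0.72],"rotation":[0,-0.144,0],"gripper":-1},{"dp":[2.75,0.09,-0.75],"rotation":[0,-0.173,0],"gripper":-1},{"dp":[3.09,0.09,-0.79],"rotation":[0,-0.202,0],"gripper":-1},{"dp":[3.09,0.09,-0.79],"rotation":[0,-0.202,0],"gripper":-1}]' 120; python3 - <<'E'
from go import *
show()
S=snap("scene","s13");D=snap("side","d13")
crop(D,262,150,422,322,4.5,"d13c");crop(S,278,150,368,300,4.5,"s13c")
E
```

```text
clock: 13.03
tool_pos: [438.3, 17.1, 90.1]
tool_rot: [-3.141, 0.266, -3.076]
ft_force: [-1.4, -1.1, -1.3]
opening: 0.171
scoop world [564.5  25.5  39.8] bin [-7.3  0.7 39.8] noseup 4.9 yaw-bin 0.0 roll 0.0 F [-1.4 -1.1 -1.3] q [-0.31 -0.26  2.32  0.13  0.84 -2.02] clk 13.03
```

View pics/d13c.png

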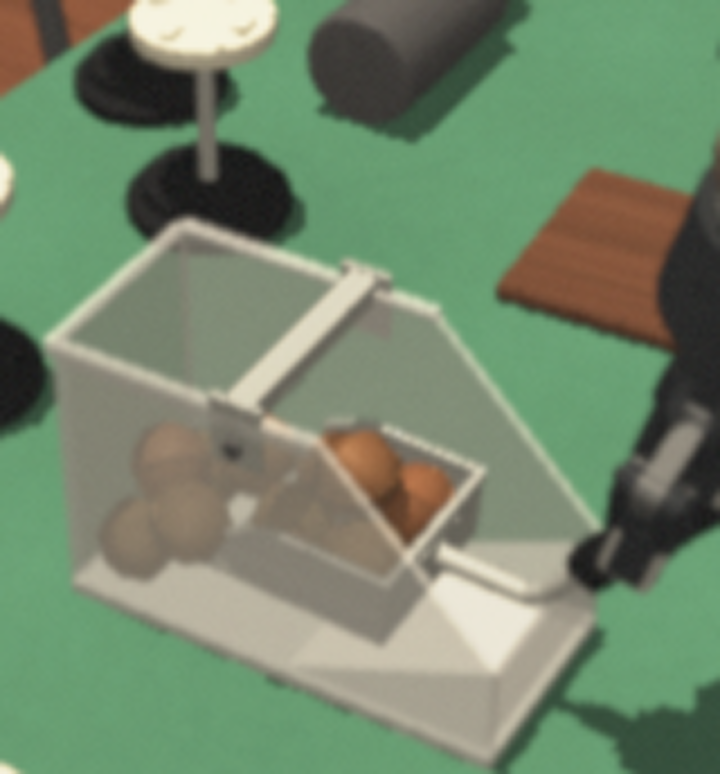

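View pics/s13c.png

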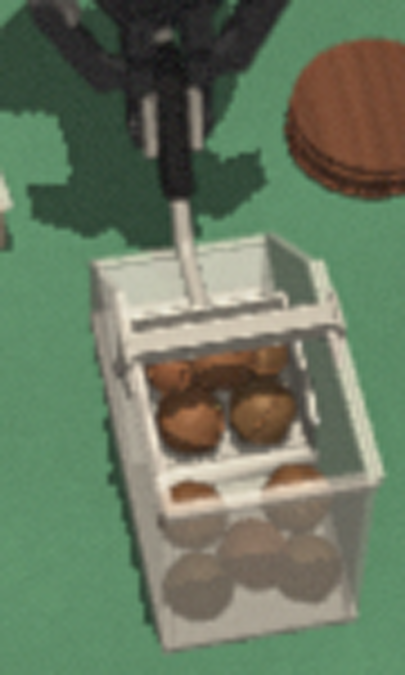

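```bash
python3 - <<'E'
from fs import *
D=load("d13.npz");S=load("s13.npz");k=4.5
d=lambda a:np.array(a)/k+[262,150]-.4
s=lambda a:np.array(a)/k+[278,150]-.4
obs=[(D,[-39,39,34],d([388,583])),(D,[-39,-39,34],d([485,468])),(D,[-39,39,0],d([379,644])),(D,[-84,0,18],d([538,597])),(S,[43,0,0],s([241,468])),(S,[-39,0,34],s([208,312]))]
pivfit(obs,BY,3)
for x,z,n in [(-20,45,5),(-35,50,5),(-48,70,4),(-48,86,0)]: tgt_bin(x,0,z,n)
E
```

```text
pitch,shift [ 5.3  1.  -0.7] res [ 0.  -0.1 -0.2 -0.   0.1 -0.2 -0.9  0.7 -0.6  2.3 -1.  -2.   0.5 -0.4]
scoop world [564.5  25.1  40.8] bin [-7.3  0.3 40.8] noseup 5.3 yaw-bin 0.0 roll 0.0 F [-4.6 -0.3 -1.9] q [-0.31 -0.25  2.31  0.13  0.84 -2.02] clk 13.13
dp cm [ 1.08 -0.03 -0.79] rv [ 0.     0.005 -0.   ] deg 0.3 clk 13.13
dp cm [ 2.39 -0.03 -1.67] rv [ 0.     0.005 -0.   ] deg 0.3 clk 13.13
dp cm [ 2.98 -0.04 -4.12] rv [ 0.     0.023 -0.   ] deg 1.3 clk 13.13
dp cm [ 1.95 -0.04 -6.39] rv [ 0.     0.092 -0.   ] deg 5.3 clk 13.13
```

```bash
python3 -m jog '[{"dp":[0.3,-0.03,-0.2],"rotation":[0,0,0],"gripper":-1},{"dp":[0.7,-0.03,-0.5],"rotation":[0,0.005,0],"gripper":-1},{"dp":[1.08,-0.03,-0.8],"rotation":[0,0.005,0],"gripper":-1},{"dp":[1.5,-0.03,-1.1],"rotation":[0,0.005,0],"gripper":-1},{"dp":[1.95,-0.03,-1.4],"rotation":[0,0.005,0],"gripper":-1},{"dp":[2.39,-0.03,-1.7],"rotation":[0,0.005,0],"gripper":-1},{"dp":[2.6,-0.03,-2.3],"rotation":[0,0.01,0],"gripper":-1},{"dp":[2.8,-0.03,-2.9],"rotation":[0,0.015,0],"gripper":-1},{"dp":[2.9,-0.03,-3.5],"rotation":[0,0.02,0],"gripper":-1},{"dp":[2.98,-0.03,-4.1],"rotation":[0,0.023,0],"gripper":-1},{"dp":[2.75,-0.03,-4.7],"rotation":[0,0.04,0],"gripper":-1},{"dp":[2.45,-0.03,-5.3],"rotation":[0,0.058,0],"gripper":-1},{"dp":[2.2,-0.03,-5.9],"rotation":[0,0.075,0],"gripper":-1},{"dp":[1.95,-0.03,-6.4],"rotation":[0,0.092,0],"gripper":-1},{"dp":[1.95,-0.03,-6.4],"rotation":[0,0.092,0],"gripper":-1}]' 120; python3 - <<'E'
from go import *
show()
S=snap("scene","s14");D=snap("side","d14");snap("wrist","w14")
crop(D,262,150,422,322,4.5,"d14c");crop(S,278,150,368,300,4.5,"s14c")
E
```

```text
clock: 14.38
tool_pos: [405.5, 13.8, 149.4]
tool_rot: [-3.139, 0.176, -3.076]
ft_force: [-0.2, 0.4, -1.9]
opening: 0.166
scoop world [525.8  21.7  88.6] bin [-46.2  -0.5  88.6] noseup 0.2 yaw-bin 0.0 roll -0.1 F [-0.2  0.4 -1.9] q [-0.32 -0.39  2.28  0.07  1.1  -1.98] clk 14.38
```

View pics/d14c.png

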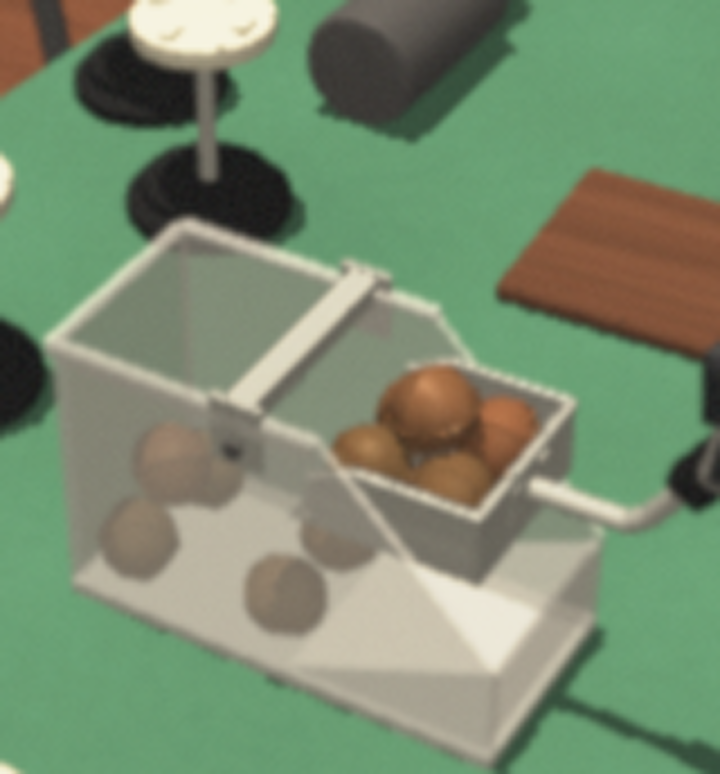

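View pics/s14c.png

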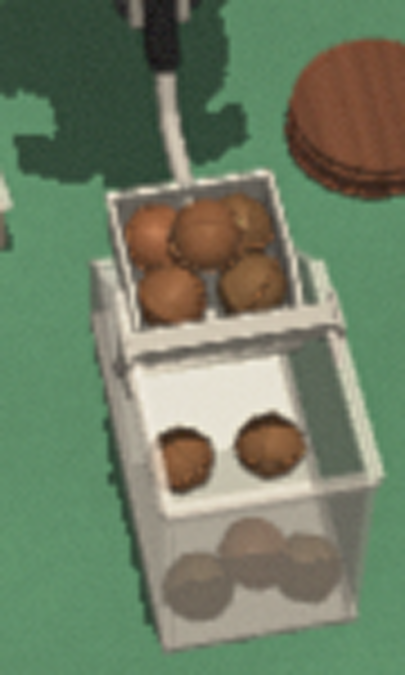

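```bash
python3 - <<'E'
from fs import *
D=load("d14.npz");S=load("s14.npz");k=4.5
d=lambda a:np.array(a)/k+[262,150]-.4
s=lambda a:np.array(a)/k+[278,150]-.4
obs=[(D,[-39,39,34],d([477,521])),(D,[-39,-39,34],d([576,402])),(D,[-39,39,0],d([471,581])),(D,[-84,0,18],d([632,525])),(S,[-39,-39,34],s([108,196])),(S,[-39,39,34],s([274,174]))]
pivfit(obs,BY,0)
# bar height check from same side view: predicted bar edges
B=lambda q:BIN+R.from_euler("z",BY).apply(q)
for q in ([7,47,138],[7,-47,138],[19,47,138],[7,-43,126]): print(q,((proj(D,B(q))-[262,150]+.4)*k).round(),((proj(S,B(q))-[278,150]+.4)*k).round())
for x,z,n in [(-46,86,0),(-20,86,0),(0,86,0),(20,86,0),(45,86,0)]: tgt_bin(x,0,z,n)
crop(D,330,200,400,290,7,"d14d")
E
```

```text
pitch,shift [ 0.9 -0.6 -0. ] res [-0.1 -0.8 -0.8 -0.4  0.1  1.  -0.1  1.5  0.3 -0.3 -0.8 -0.8 -0.3 -0. ]
scoop world [526.5  22.5  87.1] bin [-45.3   0.2  87.1] noseup 0.9 yaw-bin 0.0 roll 0.0 F [ 0.2 -0.3 -2.4] q [-0.32 -0.4   2.28  0.07  1.1  -1.98] clk 14.53
[7, 47, 138] [[248. 409.]] [[332. 301.]]
[7, -47, 138] [[375. 280.]] [[128. 333.]]
[19, 47, 138] [[221. 398.]] [[339. 322.]]
[7, -43, 126] [[369. 309.]] [[137. 347.]]
dp cm [-0.04 -0.02 -0.08] rv [ 0.     0.016 -0.   ] deg 0.9 clk 14.53
dp cm [-2.61 -0.02  0.37] rv [ 0.     0.016 -0.   ] deg 0.9 clk 14.53
dp cm [-4.58 -0.02  0.71] rv [ 0.     0.016 -0.   ] deg 0.9 clk 14.53
dp cm [-6.55 -0.02  1.06] rv [ 0.     0.016 -0.   ] deg 0.9 clk 14.53
dp cm [-9.01 -0.02  1.49] rv [ 0.     0.016 -0.   ] deg 0.9 clk 14.53
```

View pics/d14d.png

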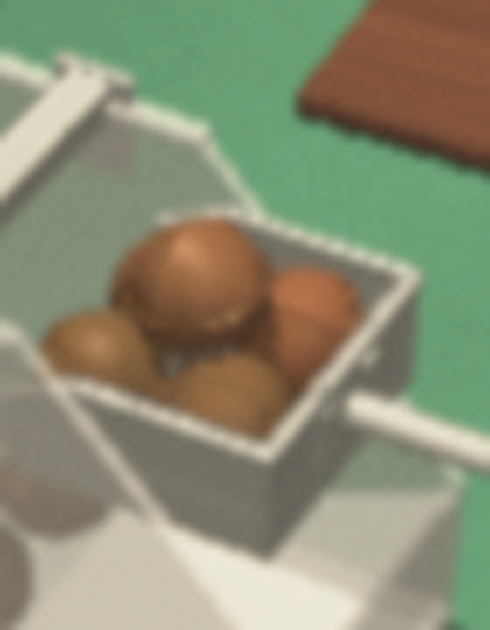

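```bash
python3 -m jog '[{"dp":[-0.3,-0.02,-0.04],"rotation":[0,0.016,0],"gripper":-1},{"dp":[-0.8,-0.02,0.05],"rotation":[0,0.016,0],"gripper":-1},{"dp":[-1.3,-0.02,0.14],"rotation":[0,0.016,0],"gripper":-1},{"dp":[-1.8,-0.02,0.23],"rotation":[0,0.016,0],"gripper":-1},{"dp":[-2.3,-0.02,0.32],"rotation":[0,0.016,0],"gripper":-1},{"dp":[-2.7,-0.02,0.39],"rotation":[0,0.016,0],"gripper":-1},{"dp":[-3.1,-0.02,0.46],"rotation":[0,0.016,0],"gripper":-1},{"dp":[-3.5,-0.02,0.53],"rotation":[0,0.016,0],"gripper":-1},{"dp":[-3.9,-0.02,0.6],"rotation":[0,0.016,0],"gripper":-1},{"dp":[-4.2,-0.02,0.65],"rotation":[0,0.016,0],"gripper":-1},{"dp":[-4.6,-0.02,0.71],"rotation":[0,0.016,0],"gripper":-1},{"dp":[-4.9,-0.02,0.77],"rotation":[0,0.016,0],"gripper":-1},{"dp":[-5.2,-0.02,0.82],"rotation":[0,0.016,0],"gripper":-1}]' 120; python3 - <<'E'
from go import *
show()
S=snap("scene","s15");D=snap("side","d15")
crop(D,262,150,422,322,4.5,"d15c");crop(S,278,150,368,300,4.5,"s15c")
for x,z,n in [(10,86,0),(20,86,0),(30,86,0),(45,86,0)]: tgt_bin(x,0,z,n)
E
```

```text
clock: 15.62
tool_pos: [453.0, 18.1, 145.3]
tool_rot: [3.141, 0.147, -3.075]
ft_force: [-6.4, -1.7, -6.6]
opening: 0.17
scoop world [574.4  26.3  82.2] bin [ 2.7  0.9 82.2] noseup -0.5 yaw-bin 0.03 roll 0.1 F [-6.4 -1.7 -6.6] q [-0.26 -0.2   2.14  0.05  1.07 -1.92] clk 15.62
dp cm [-0.37 -0.01 -0.01] rv [ 0.    -0.001 -0.   ] deg 0.0 clk 15.72
dp cm [-1.35 -0.01  0.15] rv [ 0.    -0.001 -0.   ] deg 0.0 clk 15.72
dp cm [-2.34 -0.01  0.3 ] rv [ 0.    -0.001 -0.   ] deg 0.0 clk 15.72
dp cm [-3.82 -0.01  0.54] rv [ 0.    -0.001 -0.   ] deg 0.0 clk 15.72
```

View pics/d15c.png

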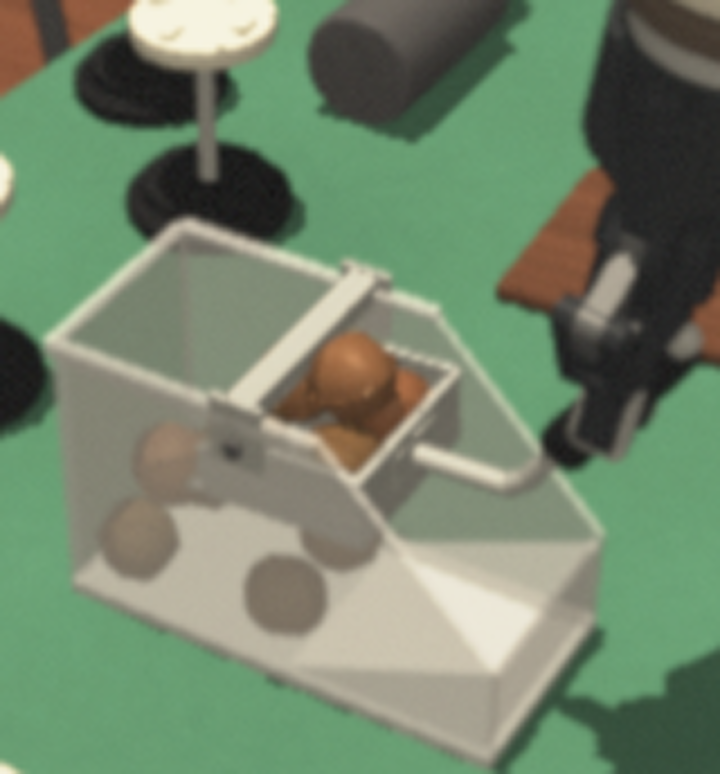

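View pics/s15c.png

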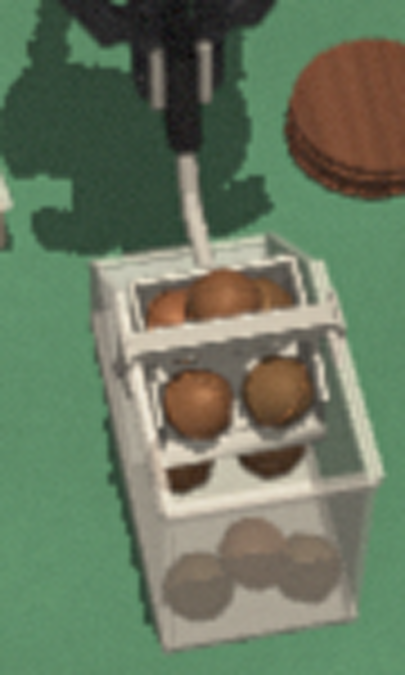

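```bash
python3 -m jog '[{"dp":[-0.4,-0.01,0],"rotation":[0,0,0],"gripper":-1},{"dp":[-0.8,-0.01,0.06],"rotation":[0,0,0],"gripper":-1},{"dp":[-1.2,-0.01,0.12],"rotation":[0,0,0],"gripper":-1},{"dp":[-1.6,-0.01,0.18],"rotation":[0,0,0],"gripper":-1},{"dp":[-2,-0.01,0.25],"rotation":[0,0,0],"gripper":-1},{"dp":[-2.35,-0.01,0.3],"rotation":[0,0,0],"gripper":-1},{"dp":[-2.7,-0.01,0.36],"rotation":[0,0,0],"gripper":-1},{"dp":[-3.1,-0.01,0.42],"rotation":[0,0,0],"gripper":-1}]' 120; python3 - <<'E'
from fs import *
show()
S=snap("scene","s16");D=snap("side","d16")
crop(D,262,150,422,322,4.5,"d16c");crop(S,278,150,368,300,4.5,"s16c")
for x,z,n in [(30,86,0),(42,86,0),(46,86,0)]: tgt_bin(x,0,z,n)
P,Rs=scoop_now()
for q in ([-39,39,34],[-39,-39,34]): print(((proj(D,P+Rs.apply(q))-[262,150]+.4)*4.5).round())
E
```

```text
clock: 16.38
tool_pos: [488.6, 19.6, 148.7]
tool_rot: [-3.14, 0.158, -3.076]
ft_force: [-0.8, -0.5, -2.5]
opening: 0.172
scoop world [610.7  27.6  86.9] bin [38.9 -0.2 86.9] noseup 0.1 yaw-bin -0.01 roll -0.0 F [-0.8 -0.5 -2.5] q [-0.24 -0.11  2.05  0.05  1.05 -1.9 ] clk 16.38
dp cm [ 0.88  0.02 -0.07] rv [-0.     0.001 -0.   ] deg 0.1 clk 16.48
dp cm [-0.3   0.02  0.12] rv [-0.     0.001 -0.   ] deg 0.1 clk 16.48
dp cm [-0.7   0.02  0.18] rv [-0.     0.001 -0.   ] deg 0.1 clk 16.48
[[277. 439.]]
[[380. 330.]]
```

View pics/d16c.png

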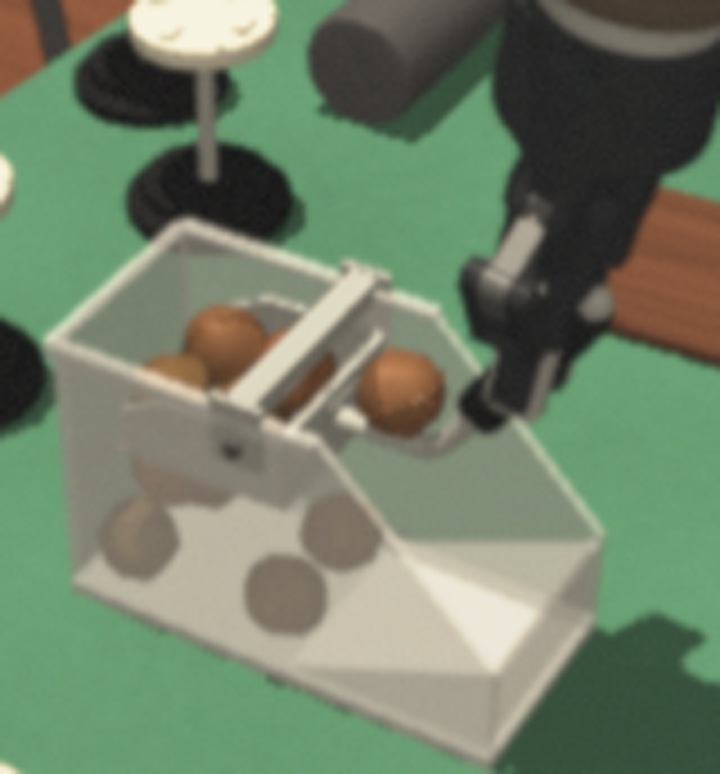

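View pics/s16c.png

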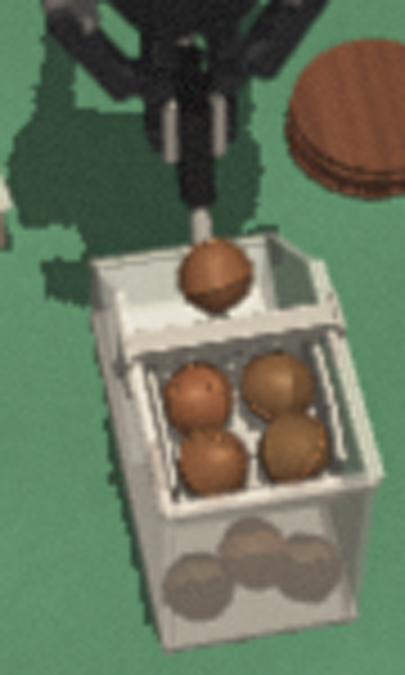

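```bash
python3 -m jog '[{"dp":[0,0,0.1],"rotation":[0,0,0],"gripper":-1},{"dp":[0,0,0.1],"rotation":[0,0,0],"gripper":-1},{"dp":[0,0,0.1],"rotation":[0,0,0],"gripper":-1},{"dp":[0,0,0.1],"rotation":[0,0,0],"gripper":-1},{"dp":[0,0,0.1],"rotation":[0,0,0],"gripper":-1},{"dp":[0,0,0.1],"rotation":[0,0,0],"gripper":-1}]' 120; python3 - <<'E'
from fs import *
show()
S=snap("scene","s17");D=snap("side","d17")
crop(D,262,150,422,322,4.5,"d17c");crop(S,278,150,368,300,4.5,"s17c")
for x,z,n in [(20,82,0),(0,82,0),(-25,82,0),(-50,84,3),(-60,110,5),(-80,190,6)]: tgt_bin(x,0,z,n)
E
```

```text
clock: 16.98
tool_pos: [488.7, 19.5, 147.7]
tool_rot: [-3.14, 0.158, -3.076]
ft_force: [-0.3, -0.5, -1.6]
opening: 0.174
scoop world [610.7  27.6  85.9] bin [39.  -0.3 85.9] noseup 0.1 yaw-bin -0.01 roll -0.0 F [-0.3 -0.5 -1.6] q [-0.24 -0.11  2.05  0.05  1.05 -1.9 ] clk 16.98
dp cm [1.93 0.03 0.07] rv [-0.     0.001 -0.   ] deg 0.1 clk 17.08
dp cm [ 3.91  0.02 -0.24] rv [-0.     0.001 -0.   ] deg 0.1 clk 17.08
dp cm [ 6.38  0.02 -0.64] rv [-0.     0.001 -0.   ] deg 0.1 clk 17.08
dp cm [ 9.22  0.02 -0.63] rv [-0.    -0.051 -0.   ] deg 2.9 clk 17.08
dp cm [10.05  0.02 -2.95] rv [-0.    -0.086 -0.   ] deg 4.9 clk 17.08
dp cm [ 1.089e+01  1.000e-02 -1.096e+01] rv [-0.    -0.103 -0.   ] deg 5.9 clk 17.08
```

View pics/d17c.png

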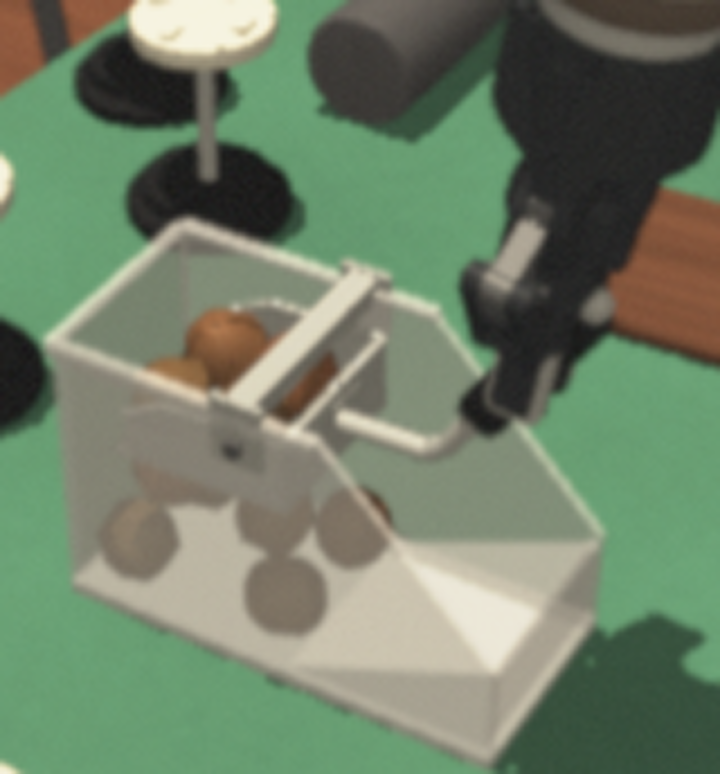

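View pics/s17c.png

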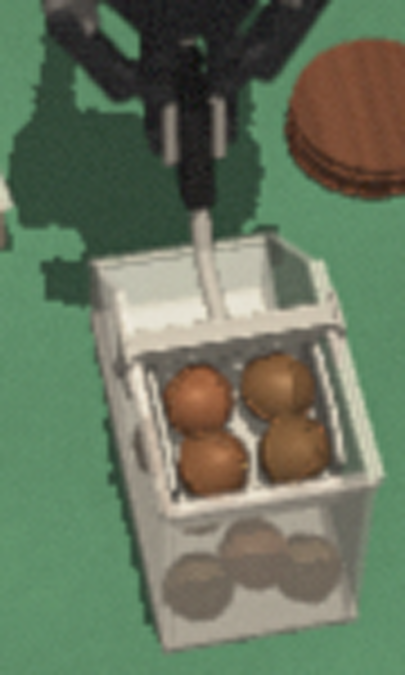

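```bash
python3 -m jog '[{"dp":[0.3,0.02,0.3],"rotation":[0,0,0],"gripper":-1},{"dp":[0.8,0.02,0.3],"rotation":[0,0,0],"gripper":-1},{"dp":[1.4,0.02,0.2],"rotation":[0,0,0],"gripper":-1},{"dp":[2.1,0.02,0.1],"rotation":[0,0,0],"gripper":-1},{"dp":[2.8,0.02,0],"rotation":[0,0,0],"gripper":-1},{"dp":[3.5,0.02,-0.1],"rotation":[0,0,0],"gripper":-1},{"dp":[4.2,0.02,-0.25],"rotation":[0,0,0],"gripper":-1},{"dp":[4.9,0.02,-0.4],"rotation":[0,0,0],"gripper":-1},{"dp":[5.6,0.02,-0.5],"rotation":[0,0,0],"gripper":-1},{"dp":[6.4,0.02,-0.6],"rotation":[0,0,0],"gripper":-1},{"dp":[7.2,0.02,-0.65],"rotation":[0,-0.02,0],"gripper":-1},{"dp":[8.1,0.02,-0.7],"rotation":[0,-0.03,0],"gripper":-1},{"dp":[8.9,0.02,-0.8],"rotation":[0,-0.05,0],"gripper":-1},{"dp":[9.5,0.02,-1.6],"rotation":[0,-0.06,0],"gripper":-1},{"dp":[10,0.02,-2.8],"rotation":[0,-0.07,0],"gripper":-1},{"dp":[10.2,0.02,-4],"rotation":[0,-0.07,0],"gripper":-1},{"dp":[10.3,0.02,-5.4],"rotation":[0,-0.07,0],"gripper":-1},{"dp":[10.3,0.02,-7],"rotation":[0,-0.07,0],"gripper":-1},{"dp":[10.3,0.02,-8.5],"rotation":[0,-0.07,0],"gripper":-1},{"dp":[10.3,0.02,-8.5],"rotation":[0,-0.07,0],"gripper":-1}]' 120; python3 - <<'E'
from fs import *
show()
S=snap("scene","s18");D=snap("side","d18")
crop(D,230,100,450,322,3.4,"d18c");crop(S,278,100,368,300,4,"s18c")
print("bottle",plane(S,[[467,313]],8),"stand",plane(S,[[407,328]],5))
E
```

```text
clock: 18.75
tool_pos: [375.1, 11.6, 218.7]
tool_rot: [-3.137, 0.234, -3.075]
ft_force: [1.2, 0.5, -2.1]
opening: 0.17
scoop world [501.5  19.8 166.4] bin [-70.5  -0.9 166.4] noseup 4.4 yaw-bin -0.0 roll -0.2 F [ 1.2  0.5 -2.1] q [-0.38 -0.65  2.3   0.1   1.28 -2.03] clk 18.75
bottle [[757.97014759 293.68872507   8.        ]] stand [[774.39656908 163.39472136   5.        ]]
```

View pics/d18c.png

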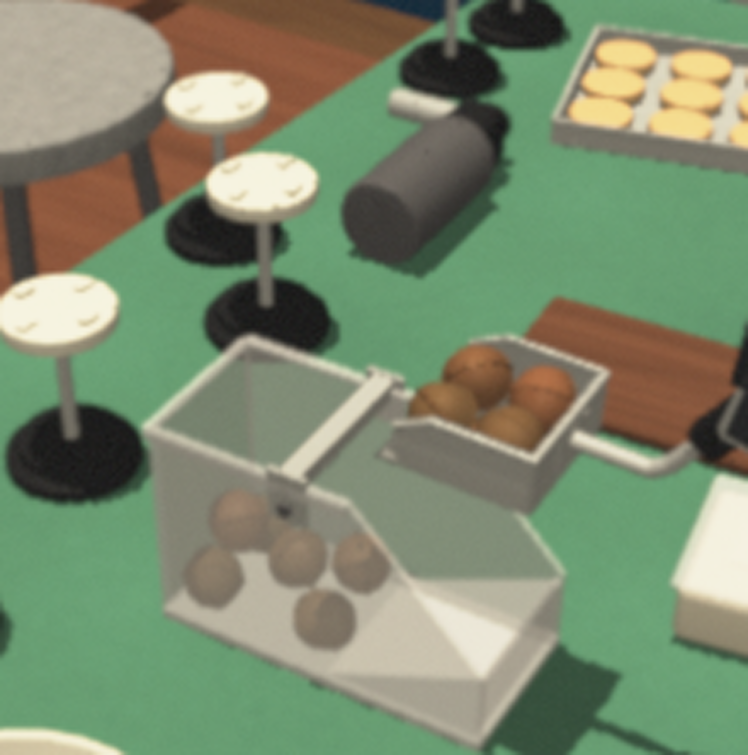

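View pics/s18c.png

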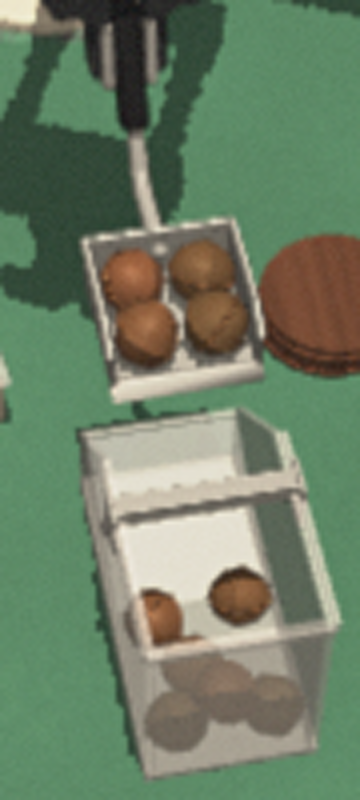

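```bash
cat >> go.py <<'E'
BC=np.array([559.5,310.5])
def pour(nd,zn,back,yaw):
    Rs=YP(yaw,-nd);N=np.array([*(BC-back*np.array([np.cos(yaw),np.sin(yaw)])),zn]);tgt(N-Rs.apply([43,0,0]),Rs)
E
python3 - <<'E'
from go import *
show()
pour(-4,165,20,.3);pour(-4,140,20,.3)
P,Rs=scoop_now();tgt(P+[0,150,5],YP(.18,4))
E
```

```text
scoop world [500.   20.4 162.5] bin [-7.200e+01 -1.000e-01  1.625e+02] noseup 4.1 yaw-bin -0.01 roll -0.0 F [ 0.7  0.1 -2.8] q [-0.38 -0.65  2.31  0.1   1.28 -2.03] clk 18.85
dp cm [-2.02 24.16  0.45] rv [-0.054  0.002 -0.228] deg 13.4 clk 18.85
dp cm [-1.46 24.16  2.88] rv [-0.054  0.002 -0.228] deg 13.4 clk 18.85
dp cm [-1.17 13.52 -0.3 ] rv [-0.027  0.002 -0.111] deg 6.5 clk 18.85
```

```bash
python3 -m jog '[{"dp":[-0.1,0.5,0],"rotation":[0,0,-0.005],"gripper":-1},{"dp":[-0.2,1.5,0],"rotation":[-0.003,0,-0.015],"gripper":-1},{"dp":[-0.3,3,0],"rotation":[-0.006,0,-0.03],"gripper":-1},{"dp":[-0.5,5,0],"rotation":[-0.011,0,-0.045],"gripper":-1},{"dp":[-0.6,7,0],"rotation":[-0.015,0,-0.062],"gripper":-1},{"dp":[-0.8,9,0],"rotation":[-0.02,0,-0.08],"gripper":-1},{"dp":[-1,11,0],"rotation":[-0.024,0,-0.1],"gripper":-1},{"dp":[-1.15,13,0],"rotation":[-0.028,0,-0.12],"gripper":-1},{"dp":[-1.3,15,0],"rotation":[-0.032,0,-0.14],"gripper":-1},{"dp":[-1.5,17,0.1],"rotation":[-0.037,0,-0.16],"gripper":-1},{"dp":[-1.65,19,0.2],"rotation":[-0.042,0,-0.18],"gripper":-1},{"dp":[-1.8,21,0.3],"rotation":[-0.047,0,-0.2],"gripper":-1},{"dp":[-1.95,22.6,0.4],"rotation":[-0.051,0,-0.215],"gripper":-1},{"dp":[-2,23.6,0.45],"rotation":[-0.054,0,-0.228],"gripper":-1},{"dp":[-2,24.1,0.45],"rotation":[-0.054,0,-0.228],"gripper":-1},{"dp":[-1.8,24.16,1.3],"rotation":[-0.054,0,-0.228],"gripper":-1},{"dp":[-1.6,24.16,2.2],"rotation":[-0.054,0,-0.228],"gripper":-1},{"dp":[-1.46,24.16,2.9],"rotation":[-0.054,0,-0.228],"gripper":-1},{"dp":[-1.46,24.16,2.9],"rotation":[-0.054,0,-0.228],"gripper":-1}]' 120; python3 - <<'E'
from fs import *
show()
S=snap("scene","s19");D=snap("side","d19")
crop(D,130,200,330,460,2.6,"d19c");crop(S,370,110,510,280,4.2,"s19c")
P,Rs=scoop_now()
for q in ([43,-39,0],[43,39,0],[-39,-39,34],[-39,39,34]): print(q,((proj(S,P+Rs.apply(q))-[370,110]+.4)*4.2).round(),((proj(D,P+Rs.apply(q))-[130,200]+.4)*2.6).round())
E
```

```text
clock: 20.43
tool_pos: [377.3, 253.3, 187.1]
tool_rot: [-3.14, 0.224, -2.843]
ft_force: [-0.3, -0.2, -2.3]
opening: 0.17
scoop world [497.9 290.4 133.5] bin [-56.3 269.4 133.5] noseup 3.8 yaw-bin 13.34 roll -0.0 F [-0.3 -0.2 -2.3] q [ 0.33 -0.31  2.14 -0.01  1.09 -1.54] clk 20.43
[43, -39, 0] [[303. 369.]] [[314. 305.]]
[43, 39, 0] [[437. 318.]] [[252. 412.]]
[-39, -39, 34] [[226. 213.]] [[458. 305.]]
[-39, 39, 34] [[359. 165.]] [[403. 419.]]
```

View pics/d19c.png

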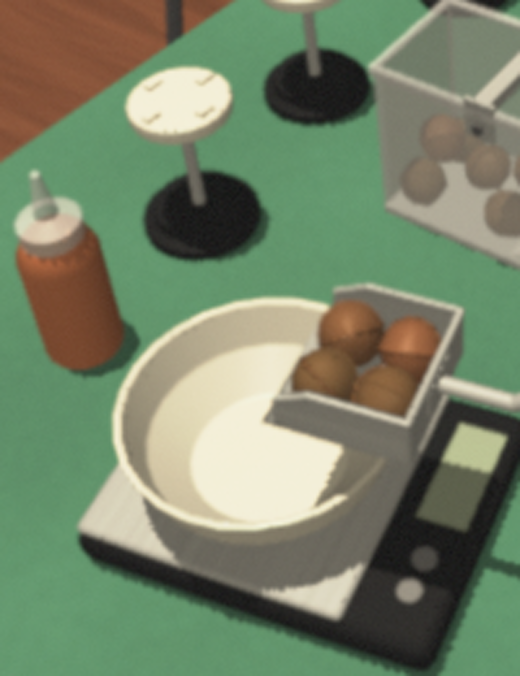

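View pics/s19c.png

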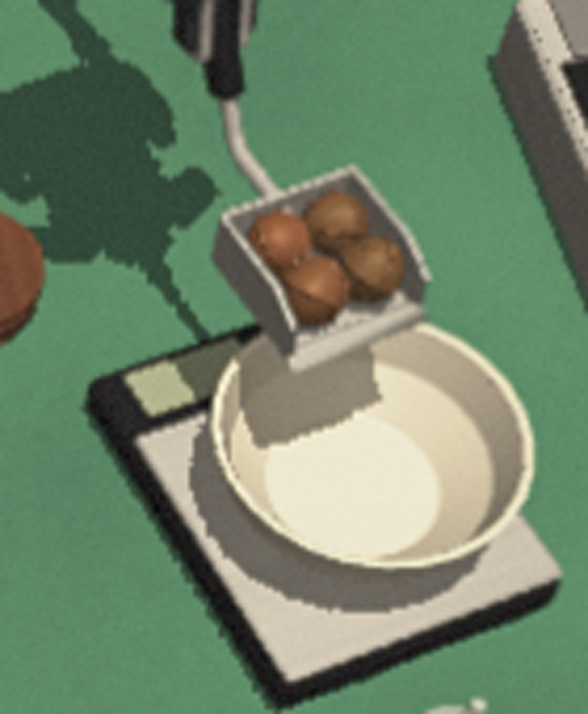

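```bash
python3 - <<'E'
from go import *
show()
for w in [(8,128),(18,115),(26,100),(32,92),(38,88),(44,86),(50,86),(57,86),(62,88)]: pour(*w,25,.3)
E
```

```text
scoop world [499.3 291.1 136.1] bin [-54.8 270.  136.1] noseup 4.0 yaw-bin 13.35 roll -0.0 F [ 0.3 -0.2 -1.7] q [ 0.33 -0.31  2.14 -0.01  1.09 -1.54] clk 20.53
dp cm [-1.45  0.06 -2.03] rv [-0.     0.21  -0.001] deg 12.0 clk 20.53
dp cm [-3.39  0.06 -2.88] rv [ 0.     0.385 -0.001] deg 22.0 clk 20.53
dp cm [-5.08  0.07 -2.81] rv [ 0.     0.524 -0.002] deg 30.0 clk 20.53
dp cm [-6.54  0.07 -2.88] rv [ 0.     0.629 -0.002] deg 36.0 clk 20.53
dp cm [-8.17  0.07 -3.17] rv [ 0.     0.734 -0.002] deg 42.0 clk 20.53
dp cm [-9.91  0.07 -3.46] rv [ 0.     0.839 -0.002] deg 48.0 clk 20.53
dp cm [-11.73   0.07  -3.77] rv [ 0.     0.943 -0.002] deg 54.0 clk 20.53
dp cm [-13.88   0.07  -3.88] rv [ 1.000e-03  1.065e+00 -2.000e-03] deg 61.0 clk 20.53
dp cm [-15.47   0.08  -3.99] rv [ 1.000e-03  1.153e+00 -2.000e-03] deg 66.0 clk 20.53
```

```bash
python3 -m jog '[{"dp":[-0.7,0.06,-1],"rotation":[0,0.1,0],"gripper":-1},{"dp":[-1.45,0.06,-2],"rotation":[0,0.21,0],"gripper":-1},{"dp":[-2.4,0.06,-2.5],"rotation":[0,0.3,0],"gripper":-1},{"dp":[-3.4,0.06,-2.9],"rotation":[0,0.385,0],"gripper":-1},{"dp":[-4.2,0.06,-2.85],"rotation":[0,0.455,0],"gripper":-1},{"dp":[-5.1,0.07,-2.8],"rotation":[0,0.524,0],"gripper":-1},{"dp":[-5.8,0.07,-2.85],"rotation":[0,0.576,0],"gripper":-1},{"dp":[-6.5,0.07,-2.9],"rotation":[0,0.629,0],"gripper":-1},{"dp":[-7.1,0.07,-3],"rotation":[0,0.664,0],"gripper":-1},{"dp":[-7.6,0.07,-3.1],"rotation":[0,0.699,0],"gripper":-1},{"dp":[-8.2,0.07,-3.2],"rotation":[0,0.734,0],"gripper":-1},{"dp":[-8.8,0.07,-3.3],"rotation":[0,0.769,0],"gripper":-1},{"dp":[-9.3,0.07,-3.4],"rotation":[0,0.804,0],"gripper":-1},{"dp":[-9.9,0.07,-3.5],"rotation":[0,0.839,0],"gripper":-1},{"dp":[-10.5,0.07,-3.6],"rotation":[0,0.874,0],"gripper":-1},{"dp":[-11.1,0.07,-3.7],"rotation":[0,0.909,0],"gripper":-1},{"dp":[-11.7,0.07,-3.8],"rotation":[0,0.943,0],"gripper":-1},{"dp":[-12.8,0.07,-3.8],"rotation":[0,1.0,0],"gripper":-1},{"dp":[-13.9,0.07,-3.9],"rotation":[0,1.065,0],"gripper":-1},{"dp":[-13.9,0.07,-3.9],"rotation":[0,1.065,0],"gripper":-1}]' 120; python3 - <<'E'
from fs import *
show()
S=snap("scene","s20");D=snap("side","d20")
crop(D,130,200,330,460,2.6,"d20c");crop(S,370,110,510,280,4.2,"s20c")
pour(62,92,25,.3);pour(50,110,25,.3);pour(20,150,45,.3);pour(0,180,60,.3)
E
```

```text
clock: 22.2
tool_pos: [501.3, 291.4, 254.4]
tool_rot: [-3.14, -0.842, -2.846]
ft_force: [-1.1, -0.3, -3.3]
opening: 0.169
scoop world [514.9 295.5 118.1] bin [-39.  273.4 118.1] noseup -57.2 yaw-bin 13.15 roll -0.0 F [-1.1 -0.3 -3.3] q [ 0.31  0.82  0.85  0.01  2.31 -1.55] clk 22.2
dp cm [-0.23  0.05 -1.73] rv [ 0.002  0.089 -0.002] deg 5.1 clk 22.3
dp cm [2.87 0.04 0.31] rv [ 0.002 -0.121 -0.002] deg 6.9 clk 22.3
dp cm [8.39 0.02 8.17] rv [ 0.001 -0.644 -0.002] deg 36.9 clk 22.3
dp cm [9.790e+00 1.000e-02 1.312e+01] rv [ 0.001 -0.993 -0.002] deg 56.9 clk 22.3
```

View pics/d20c.png

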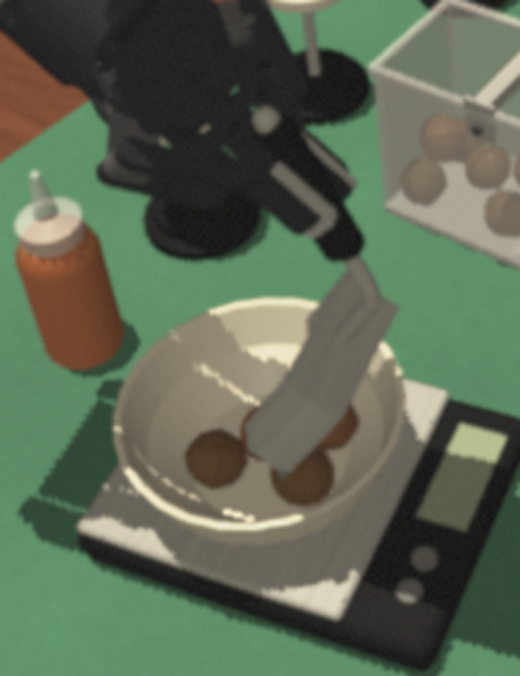

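View pics/s20c.png

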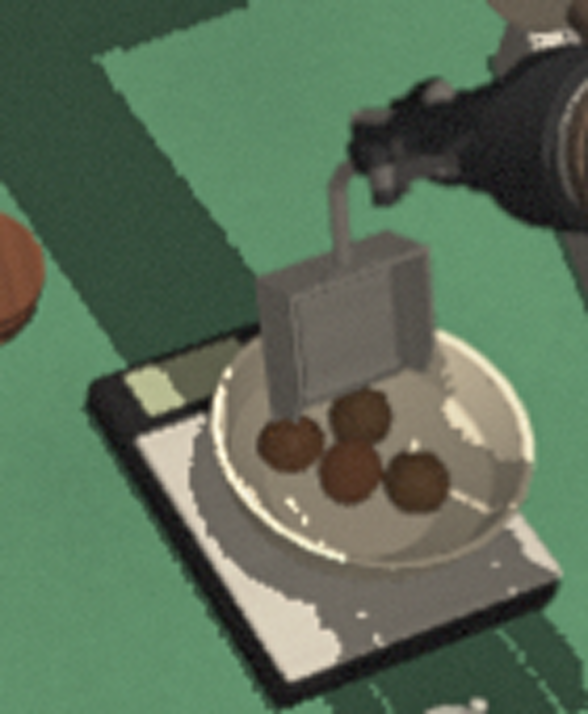

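```bash
python3 - <<'E'
from go import *
P,Rs=scoop_now()
tgt(P+[0,0,90],YP(.28,-57))
tgt(np.array([470,240,200]),YP(.28,-25))
tgt(np.array([480,100,200]),YP(.2,0))
tgt(np.array([520,-60,200]),YP(.1,0))
E
```

```text
dp cm [ 6.67  0.01 -6.05] rv [-0.013  0.002  0.011] deg 1.0 clk 22.3
dp cm [12.37 -3.91  6.16] rv [-0.009 -0.557  0.015] deg 31.9 clk 22.3
dp cm [ 13.55 -16.54  14.33] rv [-0.034 -0.992  0.096] deg 57.2 clk 22.3
dp cm [ 14.   -31.8   14.85] rv [-0.069 -0.99   0.195] deg 57.9 clk 22.3
```

```bash
python3 -m jog '[{"dp":[1.5,0,-1.4],"rotation":[0,0,0],"gripper":-1},{"dp":[3.5,0,-3.2],"rotation":[0,0,0],"gripper":-1},{"dp":[5.5,0,-5],"rotation":[0,0,0],"gripper":-1},{"dp":[6.7,0,-6],"rotation":[0,0,0],"gripper":-1},{"dp":[7.5,-0.4,-4.5],"rotation":[0,-0.08,0],"gripper":-1},{"dp":[8.5,-1,-2.5],"rotation":[0,-0.18,0],"gripper":-1},{"dp":[9.5,-1.7,-0.3],"rotation":[0,-0.28,0],"gripper":-1},{"dp":[10.5,-2.5,2],"rotation":[0,-0.38,0],"gripper":-1},{"dp":[11.5,-3.2,4.2],"rotation":[-0.005,-0.47,0.01],"gripper":-1},{"dp":[12.4,-4,6.2],"rotation":[-0.01,-0.557,0.015],"gripper":-1},{"dp":[12.7,-7,8.2],"rotation":[-0.016,-0.66,0.035],"gripper":-1},{"dp":[13,-10,10.2],"rotation":[-0.022,-0.77,0.055],"gripper":-1},{"dp":[13.3,-13.2,12.2],"rotation":[-0.028,-0.88,0.075],"gripper":-1},{"dp":[13.5,-16.5,14.3],"rotation":[-0.034,-0.992,0.096],"gripper":-1},{"dp":[13.6,-20,14.4],"rotation":[-0.04,-0.992,0.12],"gripper":-1},{"dp":[13.7,-24,14.5],"rotation":[-0.05,-0.992,0.145],"gripper":-1},{"dp":[13.8,-28,14.7],"rotation":[-0.06,-0.99,0.17],"gripper":-1},{"dp":[14,-31.8,14.9],"rotation":[-0.069,-0.99,0.195],"gripper":-1},{"dp":[14,-31.8,14.9],"rotation":[-0.069,-0.99,0.195],"gripper":-1}]' 120; python3 - <<'E'
from fs import *
show()
S=snap("scene","s21");D=snap("side","d21");crop(S,180,90,520,290,2.3,"s21c")
for w in ((540,-180,190),(574,-262,120),(576.5,-265.5,40),(576.5,-265.5,13)): tgt(np.array(w),YP(.1,0))
E
```

```text
clock: 23.88
tool_pos: [398.0, -78.1, 262.9]
tool_rot: [-3.134, 0.16, -3.05]
ft_force: [0.3, 0.0, -1.1]
opening: 0.17
scoop world [520.  -67.3 201.4] bin [-57.8 -89.  201.4] noseup 0.2 yaw-bin 1.43 roll -0.3 F [ 0.3  0.  -1.1] q [-0.57 -0.48  2.1   0.09  1.39 -2.24] clk 23.88
dp cm [ -0.76 -12.04   1.2 ] rv [-0.002  0.002 -0.003] deg 0.3 clk 23.98
dp cm [ -2.22 -20.51   8.54] rv [-0.002  0.002 -0.003] deg 0.3 clk 23.98
dp cm [ -1.16 -20.86  16.48] rv [-0.002  0.002 -0.003] deg 0.3 clk 23.98
dp cm [ -0.74 -20.86  19.14] rv [-0.002  0.002 -0.003] deg 0.3 clk 23.98
```

View pics/s21c.png

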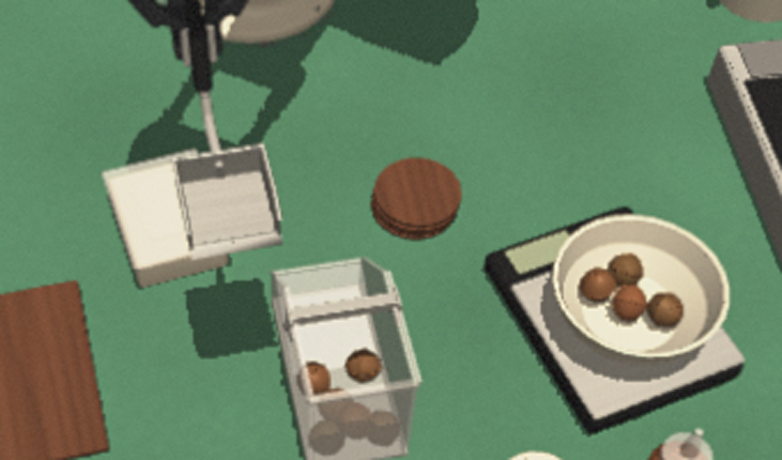

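```bash
python3 -m jog '[{"dp":[-0.2,-3,0.3],"rotation":[0,0,0],"gripper":-1},{"dp":[-0.4,-6,0.6],"rotation":[0,0,0],"gripper":-1},{"dp":[-0.6,-9,0.9],"rotation":[0,0,0],"gripper":-1},{"dp":[-0.8,-12,1.2],"rotation":[0,0,0],"gripper":-1},{"dp":[-1.2,-15,3],"rotation":[0,0,0],"gripper":-1},{"dp":[-1.6,-18,5],"rotation":[0,0,0],"gripper":-1},{"dp":[-2,-20,7],"rotation":[0,0,0],"gripper":-1},{"dp":[-2.2,-20.7,8.5],"rotation":[-0.002,0,-0.003],"gripper":-1},{"dp":[-1.8,-20.86,11],"rotation":[-0.002,0,-0.003],"gripper":-1},{"dp":[-1.5,-20.86,13],"rotation":[-0.002,0,-0.003],"gripper":-1},{"dp":[-1.3,-20.86,15],"rotation":[-0.002,0,-0.003],"gripper":-1},{"dp":[-1.16,-20.86,16],"rotation":[-0.002,0,-0.003],"gripper":-1},{"dp":[-1.16,-20.86,16.5],"rotation":[-0.002,0,-0.003],"gripper":-1},{"dp":[-1.16,-20.86,16.5],"rotation":[-0.002,0,-0.003],"gripper":-1}]' 120; python3 - <<'E'
from fs import *
show()
S=snap("scene","s22");D=snap("side","d22");crop(S,150,160,250,305,4.5,"s22c");crop(D,365,160,490,245,6,"d22c")
P,Rs=scoop_now()
for q in ([43,-39,0],[43,39,0],[-39,-39,34],[-39,39,34],[-39,39,0],[-84,0,18]): print(q,((proj(S,P+Rs.apply(q))-[150,160]+.4)*4.5).round(),((proj(D,P+Rs.apply(q))-[365,160]+.4)*6).round())
E
```

```text
clock: 25.15
tool_pos: [454.9, -276.4, 101.5]
tool_rot: [-3.141, 0.158, -3.041]
ft_force: [0.5, 0.1, -0.9]
opening: 0.169
scoop world [ 576.7 -263.9   39.8] bin [ -14.2 -288.9   39.8] noseup 0.1 yaw-bin 2.02 roll 0.0 F [ 0.5  0.1 -0.9] q [-0.85  0.1   1.94  0.15  1.01 -2.6 ] clk 25.15
[43, -39, 0] [[114. 544.]] [[194. 122.]]
[43, 39, 0] [[284. 511.]] [[107. 225.]]
[-39, -39, 34] [[ 83. 358.]] [[409. 104.]]
[-39, 39, 34] [[251. 327.]] [[330. 210.]]
[-39, 39, 0] [[262. 367.]] [[320. 290.]]
[-84, 0, 18] [[164. 285.]] [[486. 229.]]
```

View pics/s22c.png

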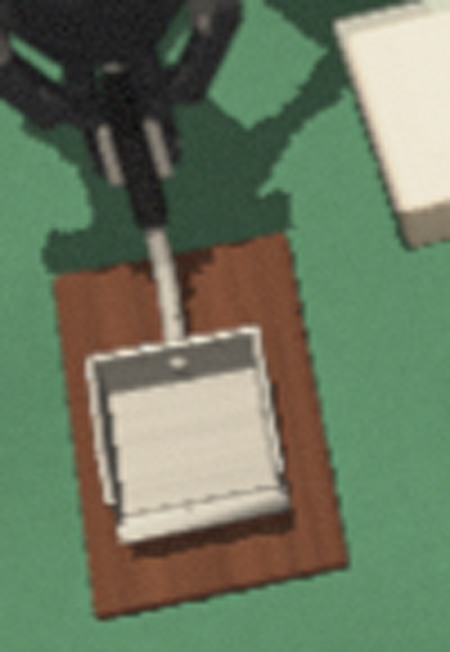

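View pics/d22c.png

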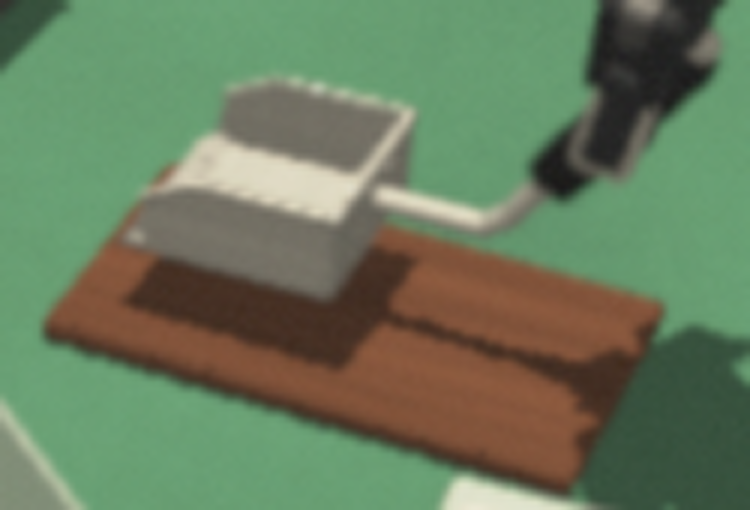

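```bash
python3 -m jog '[{"dp":[0.08,0.1,0.6],"rotation":[0,0,0],"gripper":-1},{"dp":[0.16,0.1,1.2],"rotation":[0,0,0],"gripper":-1},{"dp":[0.24,0.1,1.7],"rotation":[0,0,0],"gripper":-1},{"dp":[0.32,0.1,2.1],"rotation":[0,0,0],"gripper":-1},{"dp":[0.4,0.1,2.4],"rotation":[0,0,0],"gripper":-1},{"dp":[0.42,0.1,2.65],"rotation":[0,0,0],"gripper":-1},{"dp":[0.43,0.1,2.65],"rotation":[0,0,0],"gripper":-1}]' 120; python3 - <<'E'
from fs import *
show()
S=snap("scene","s23");D=snap("side","d23");crop(D,365,160,490,245,6,"d23c")
E
```

```text
clock: 25.83
tool_pos: [455.7, -276.9, 76.1]
tool_rot: [-3.139, 0.161, -3.041]
ft_force: [0.6, 0.5, -0.9]
opening: 0.169
scoop world [ 577.6 -264.7   14.7] bin [ -13.4 -289.8   14.7] noseup 0.2 yaw-bin 1.96 roll -0.1 F [ 0.6  0.5 -0.9] q [-0.85  0.14  1.95  0.16  0.95 -2.61] clk 25.83
```

View pics/d23c.png

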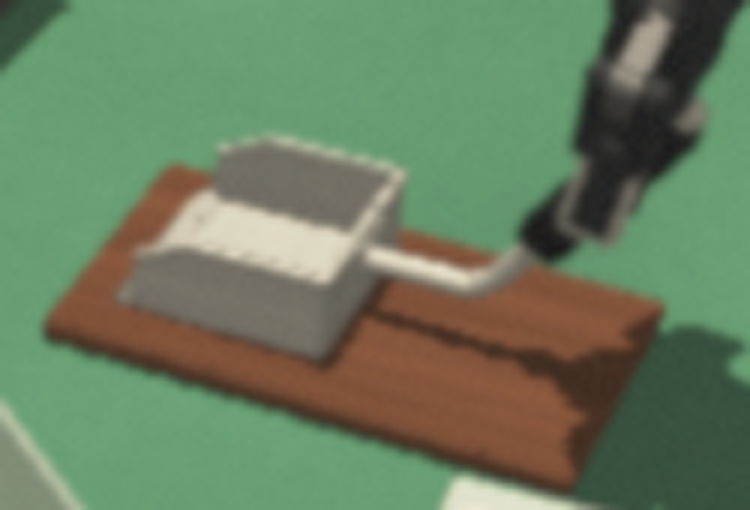

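Nearly down (no contact force yet, a few mm to go). Lower in small steps.

```bash
python3 -m jog '[{"dp":[0.02,0,0.15],"rotation":[0,0,0],"gripper":-1},{"dp":[0.04,0,0.3],"rotation":[0,0,0],"gripper":-1},{"dp":[0.06,0,0.38],"rotation":[0,0,0],"gripper":-1},{"dp":[0.06,0,0.38],"rotation":[0,0,0],"gripper":-1}]' 120
```

```text
clock: 26.27
tool_pos: [456.5, -278.0, 74.0]
tool_rot: [-3.137, 0.162, -3.041]
ft_force: [-5.4, 0.4, 8.2]
opening: 0.165
```

```bash
python3 -m jog '[{"dp":[0,0,-0.05],"rotation":[0,0,0],"gripper":-0.6},{"dp":[0,0,-0.05],"rotation":[0,0,0],"gripper":-0.4},{"dp":[0,0,-0.05],"rotation":[0,0,0],"gripper":0},{"dp":[0,0,-0.05],"rotation":[0,0,0],"gripper":0.5},{"dp":[0,0,-0.05],"rotation":[0,0,0],"gripper":1},{"dp":[0,0,-0.05],"rotation":[0,0,0],"gripper":1},{"dp":[0,0,-0.05],"rotation":[0,0,0],"gripper":1},{"dp":[0,0,-0.05],"rotation":[0,0,0],"gripper":1}]' 20; python3 - <<'E'
from fs import *
show();print(robot.get_state()["opening"])
S=snap("scene","s24");D=snap("side","d24");crop(D,365,160,490,245,6,"d24c");crop(S,150,160,250,305,4.5,"s24c");snap("wrist","w24")
E
```

```text
clock: 26.93
tool_pos: [456.4, -277.9, 74.4]
tool_rot: [-3.137, 0.162, -3.041]
ft_force: [0.5, 0.2, 0.7]
opening: 1.001
scoop world [ 578.4 -265.8   13.1] bin [ -12.6 -290.9   13.1] noseup 0.3 yaw-bin 1.97 roll -0.2 F [0.5 0.2 0.7] q [-0.85  0.15  1.95  0.16  0.95 -2.61] clk 26.93
1.0014940964919676
```

View pics/d24c.png

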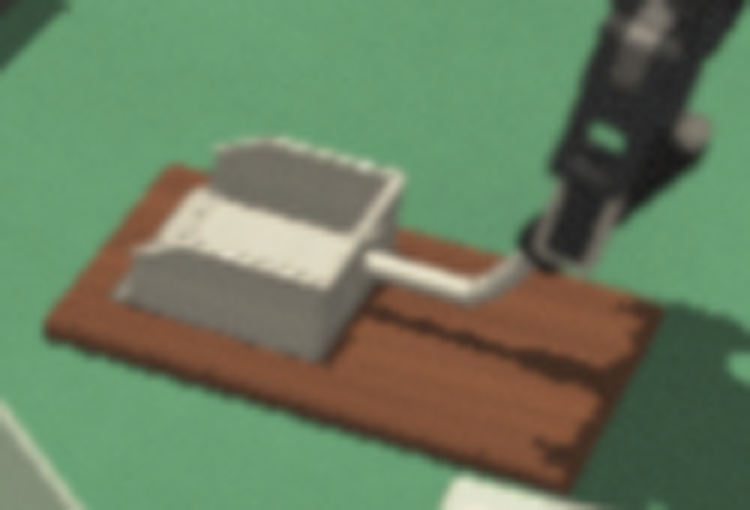

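View pics/w24.png

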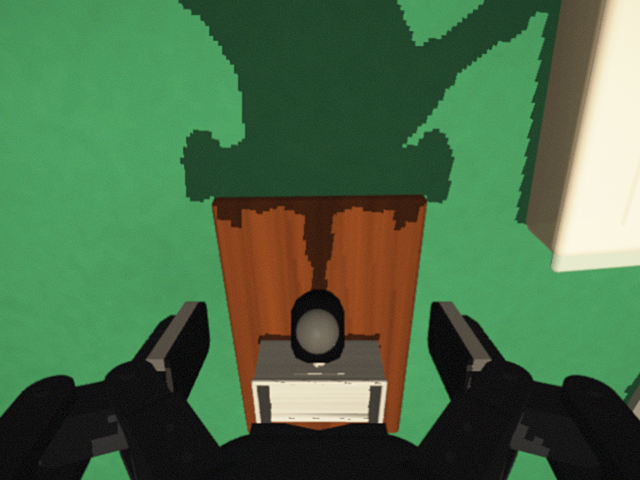

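```bash
python3 -m jog '[{"dp":[0,0,-2],"rotation":[0,0,0],"gripper":1},{"dp":[0,0,-5],"rotation":[0,0,0],"gripper":1},{"dp":[0,0,-8],"rotation":[0,0,0],"gripper":1},{"dp":[0,0,-11],"rotation":[0,0,0],"gripper":1},{"dp":[0,0,-14],"rotation":[0,0,0],"gripper":1},{"dp":[0,0,-15],"rotation":[0,0,0],"gripper":1},{"dp":[0,0,-15],"rotation":[0,0,0],"gripper":1},{"dp":[0,0,-15],"rotation":[0,0,0],"gripper":1},{"dp":[0,0,-15],"rotation":[0,0,0],"gripper":1},{"dp":[0,0,-15],"rotation":[0,0,0],"gripper":1}]'; python3 - <<'E'
from fs import *
S=snap("scene","s25");D=snap("side","d25");crop(D,365,160,490,245,6,"d25c")
s=robot.get_state();print(s["clock"],s["ft_force"],s["joint_vel"].round(3))
E
```

```text
clock: 27.92
tool_pos: [431.5, -278.6, 220.0]
tool_rot: [-3.14, 0.16, -3.041]
ft_force: [-0.2, 0.9, 0.1]
opening: 0.992
28.0167 [-0.7190609   0.37553858  0.74045824] [ 0.    -0.006 -0.009  0.003  0.002 -0.002]
```

View pics/s25.png

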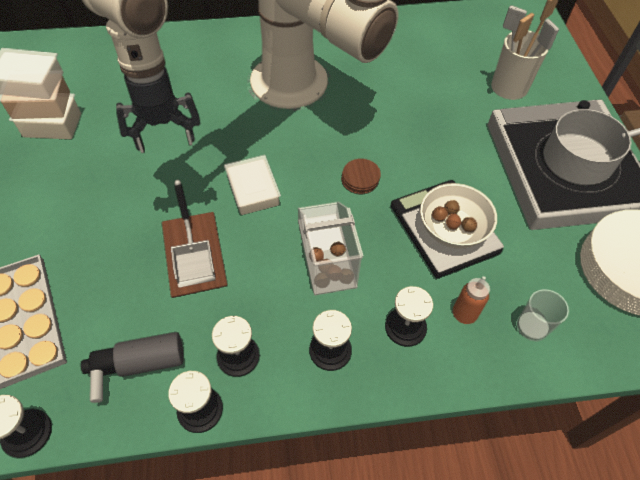

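View pics/d25.png

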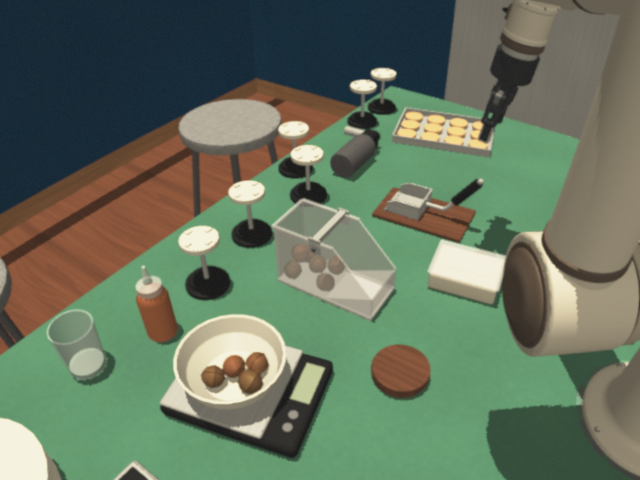

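Both views show four nuts in the bowl near (455,215), the rest of the nuts in the bin, and the scoop flat on its rest near (193,262). The bystanders have not moved and the gripper is clear, so I am handing in.

```bash
python3 -c "
from cell import robot
print(robot.close_job())"
```

```text
the job is handed in; nothing more can be done
None
```

The job is done and handed in at about 28 s of the 72 s allowed. I scooped five walnuts and passed the scoop under the bar, which swept the fifth back into the bin. I tipped the level four into the serving bowl and put the scoop back flat on its rest.

**Last checks:** The final scene and side pictures show four nuts in the bowl, with the bowl still in place on the scale. No nut is visible on the counter, and the stand and bottle are where they were. The gripper is open, clear of everything and reads no contact force. Six nuts should be in the bin, but in the final pictures I could only make out about five through the plastic because they overlap.

**What went wrong or disagreed:**
- **Scoop turned in the grip:** during the first lift it dropped about 10 degrees at the nose. I put its nose back on the bin floor and turned the gripper about the handle to correct it. It held after that.
- **Scoop position on the rest:** by my camera estimates it started about 9 mm to one side of the rest's centre line and about 5 degrees off. I put it back nearer the rest's own axis, so it is not exactly where it stood.
- **Back of the scoop under the bar:** at the end of the pass the back wall stood just short of the bar's front face, by a few millimetres. The excess nut had already gone over the back wall by then.

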